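# Unlock the shop till with its long key

## Robot

A 6-joint arm with a two-finger parallel gripper is mounted at the origin on the work surface. World frame = base frame: x ahead of the robot, y to its left, z up, the work surface at z = 0. Lengths are in m, angles in rad, forces in N, time in s.
With the tool pointing down it reaches from about 0.325 to 0.775 m from the base axis. Payload 5.5 kg.
Tool frame: the origin (TCP) lies midway between the tips of the shut fingers; the grasp point (between the pads) lies 19 mm behind it; z points along the fingers, y is the line along which they close (so a half turn about z gives the same grasp; the last joint's range is limited). The gripper opens to 85 mm and grips with 20 to 120 N. Pads are 22 mm wide; open, the fingers measure 114 mm over their backs; the gripper's body (76 mm by 85 mm) begins 54 mm behind the grasp point. The pads swing forward as they close: fully open they stand 13 mm farther back than shut.
Start: joints at [-1.318, 0.091, 1.231, -0, 1.82, -0.057], TCP at [0.183, -0.571, 0.194] pointing down, gripper open.
Joint ranges: [-2.87, 2.87], [-0.86, 2.18], [0.17, 2.46], [-1.51, 4.65], [0.06, 2.69], [-2.65, 2.65]. Speed limits (rad/s): [2.57, 2.57, 3.01, 3.14, 3.14, 3.14].

## Interface

Orientations are given as a 3x3 rotation matrix whose columns are the frame's x, y, z axes.
In Python, from station import monitor, get_image, camera_info, ticket gives the robot as it stands.
- The arm moves only by the shell command python3 -m inch 'ROWS' [FORCE]. ROWS is JSON, a list of rows, each an object with "jaw": the finger opening in m, from 0 to 0.0854; "xyz": the shift along the tool's x, y, z in m, a list of three; "dr": the turn, a rotation vector about the tool's x, y, z in rad, a list of three. A call has 1 to 10 rows; each row shifts and turns the commanded pose from where the row before left it, along the tool's axes as they then stand; what a row does not reach is not made up. A row lasts 1/12 s, in which the tool goes at most 41.7 mm and 7.16 degrees, less where a joint would pass 70% of its speed; a pose out of reach is approached as far as the arm can. A call is refused whole if a number of a shift passes 0.0417 or a number of a turn 0.125, either way. A call with a gripper value outside its range is refused whole. The fingers move at their own pace and stop on an object; FORCE is the grip in N (left out, the last holds). Time passes only in rows, so rows that do not move let the fingers close. It gives the time, the measured TCP pose, the force, the opening and the grip force at its end, in the units of the state.
- monitor.sense(): the state, without advancing time (a new reading comes with each control period).
- get_image(name): name is "scene" or "side" or "wrist"; returns the picture (480x640x3 uint8, red, green, blue); there is no depth.
- camera_info(name): a dict with "camera_matrix" (3x3 intrinsics, pixels), "rvec" (rotation vector, rad) and "tvec" (3), from world to camera coordinates, as OpenCV has them. Camera axes: x right, y down, z forward; pixel columns grow to the right and rows downward; lengths in m; the calibration is good to about 2 mm. A picture is of the moment at which its call begins: read the wrist's pose just before it. camera_info takes no time and is no camera call; for the wrist camera it gives the pose at the moment of the call.
- ticket.sign_off(): hands the job in; it is judged then, once.
The state is a dict: "time_s": time; "joint_positions": joint angles; "joint_velocities": joint speeds; "joint_torque": joint torques, N m; "tool_pos": TCP position; "eef_rot": TCP orientation; "contact_force": force on the tool from outside, world axes, zero at the start; "torque": the same for the moment, N m; "opening": finger opening in m; "finger_force": force on a finger pad.
Only numpy, scipy, OpenCV 4.12 (cv2) and the standard library are available. Lean on these libraries where they do the work, as an engineer would, in place of code of your own. Each camera call takes 0.05 s, during which the arm holds its last target. There are 200 camera calls.

## Task

Take the long red-headed key off its sloping wooden rest, push it bit down into the orange spring clip so that it stands upright there, and let go. Then take it again another way by its head, so that it can be turned, push it fully home in the brass lock on top of the green till, feeling for the unseen barrel, and turn it clockwise to its stop to draw the bolt. Leave the key standing home in the turned lock, and leave the other things on the counter where they are.

Things in the scene. Friction and masses are not known exactly. Their poses are not given: they have to be found in the camera images.
- key: Loose key, 121 mm, about 90 g. x axis: along it, bit to head; y: its width; z: its thickness (alike after a half turn about x). Origin: on the axis in the collar's lower (seating) face. Along x: bit -37 to -23 mm, 24 wide, 8 thick; round neck 8 mm across, to 0; brass collar 30 wide, 16 thick, to 6; stem 12 mm across, to 34; red head 34 wide, 16 thick, to 84. Centre of mass near x = 20 mm.
- key_tip (a point): Middle of the end face of the key's bit (x = -37 mm of the key).
- key_head (a point): Centre of the key's red head (x = +59 mm of the key). At the start the key lies on the rest with the head as its higher end (x axis 15 degrees above level, z upward), head centre about 61 mm above the counter, overhanging and free on all sides.
- keyrest: Fixed sloping wooden key rest, foot 95 by 60 mm, about 51 mm high; origin under it on the counter, x axis towards the overhanging head. The wood ends 48 mm along the slope from the key's origin, so the last 36 mm of the head are free. Lips 8 mm high stand beside the collar and one 6 mm high beyond the bit's end: lift the key straight up first.
- clip: Fixed spring clip on a black base 90 (x) by 64 (y) mm, 37 mm high at its sloping orange lips; origin under its centre on the counter. The two orange jaws slide apart along x, sprung inward (about 3 N each), 4 mm apart at rest; the 8 mm bit pressed down between them opens them, up to about 15 N of push. The bit's 24 mm width goes along y, either way round, between fixed flared guides 26 mm apart.
- clip_pocket (a point): Centre of the clip's pocket floor, 8 mm above the counter: the key's tip rests on it when fully in (key's origin then 45 mm above the counter). z up, x the jaws' sliding direction.
- till: Fixed green steel till, 300 (x) by 340 (y) by 90 mm high; origin under its centre. The brass lock plate, 80 mm square and flush with the top, is near its front edge.
- keyhole (a point): Centre of the keyhole in the plate's top face, 90 mm above the counter; z up. The hole is 27 mm along y by 11 mm along x (the till's axes), through a 6 mm plate, with no lead-in. The bit passes with its width along y, either way round. Below the plate the bit is free to turn down to the barrel. Fully home, the collar lies on the plate and the key's origin is at this point.
- barrel_face (a point): On the lock's axis, 27 mm below the plate's top: face of the unseen turning barrel, slot 28 by 11.5 mm for the bit, at an unknown angle 17 to 43 degrees clockwise (from above) of the keyhole (varies), held by friction of 0.1 N m. Off the slot the key stands 10 mm proud; within about 6 degrees of it, it drops in, fully home. It then turns the barrel clockwise to a stop 83 degrees from the keyhole.
- mug: Bystander: blue mug, 80 mm across, 95 mm high, origin under its centre.
- candle_jar: Bystander: amber glass candle jar, 70 mm across, 90 mm high, origin under its centre.
- brass_pot: Bystander: brass ornament, 60 mm across, 105 mm high, standing on the back half of the till's top; origin under its centre.
- carton: Bystander: small cardboard carton 90 by 70 by 60 mm, origin under its centre.
- stapler: Bystander: red stapler 140 by 36 by 45 mm, origin under its centre.
- calculator: Bystander: grey desk calculator 150 by 100 by 20 mm, origin under its centre.
Things that resemble listed ones, but are neither listed nor needed, are in the scene too. What is shaped like the clip but pink or white is not meant. What is shaped like the keyrest but blue or purple is not meant.

How it is judged:
On the way, in this order (a step that is already met when the one before it is completed fails the run):
1. the key stands upright in the spring clip, its tip on the pocket floor, let go (angle between key's own x axis and vertical below 0.17 rad and horizontal distance between key_tip and clip_pocket below 0.006 m and z of key_tip in the frame of clip_pocket below 0.005 m and contact force between the fingers and key below 0.05 N), for 0.15 s.
2. the key is fully home in the lock, its collar on the plate (horizontal distance between key and keyhole below 0.005 m and z of key in the frame of keyhole between -0.003 and 0.003 m and angle between key's own x axis and vertical below 0.17 rad), for 0.1 s.
At the end, for the whole second after the job is handed in: The key stands in the lock, fully home (collar within 3 mm of the plate, axis within 5 mm of the keyhole's, leaning less than 10 degrees), turned at least 72 degrees from the keyhole's direction, at rest and let go (all of step 2 and angle between the y axis of key and the y axis of till, either way round above 1.25 rad and linear speed of key below 0.02 m/s and contact force between the fingers and key below 0.05 N); the robot touches nothing.
It fails at once if a bystander is pushed more than 30 mm away (distance of any of mug, candle_jar, brass_pot, carton, stapler, calculator from where it was at the start of the episode above 0.03 m).
It fails at once if a bystander is knocked over (angle between any of mug, candle_jar, brass_pot, carton, stapler, calculator's own z axis and vertical above 0.5 rad).
It also fails if it takes over 59 s, if anything falls off the work surface, if the arm or the gripper's body presses on something with over 40 N, if the wrist force passes 120 N, or if a joint passes its speed limit or range.

## Working session

There is one attempt and no reset: what is moved stays moved. The work goes in short steps, Python scripts to look and compute and a shell command to move; the robot and the scene stay as the last step left them, time stands still between calls to the robot, and variables do not carry over. Pictures are saved under pics/ and viewed, at most 10 in all, crops included, and the job is handed in when it is done.

```bash
mkdir -p pics; ls; python3 - <<'E'
from station import monitor,get_image,camera_info
import cv2,numpy as np
s=monitor.sense();print(s['time_s'],s['tool_pos'],np.round(s['eef_rot'],3).tolist(),s['opening'])
for n in ['scene','side']:
    im=get_image(n);cv2.imwrite(f'pics/{n}0.png',im[:,:,::-1]);c=camera_info(n)
    R=cv2.Rodrigues(np.array(c['rvec']))[0];print(n,np.round(c['camera_matrix'],1).tolist(),'pos',-R.T@np.array(c['tvec']).ravel(),R[2])
E
```

```text
pics
0.0 [ 0.18280139 -0.57107895  0.19241728] [[0.952, 0.305, -0.001], [0.305, -0.952, 0.002], [0.0, -0.002, -1.0]] 0.08524544840387262
scene [[501.8, 0.0, 322.8], [0.0, 501.8, 239.1], [0.0, 0.0, 1.0]] pos [ 1.12414748 -0.57707851  1.16422427] [-0.42916448  0.43320627 -0.79255926]
side [[450.0, 0.0, 316.3], [0.0, 450.0, 232.0], [0.0, 0.0, 1.0]] pos [0.22505372 0.67906686 0.73421656] [ 0.31009605 -0.68017174 -0.66423403]
```

View pics/scene0.png

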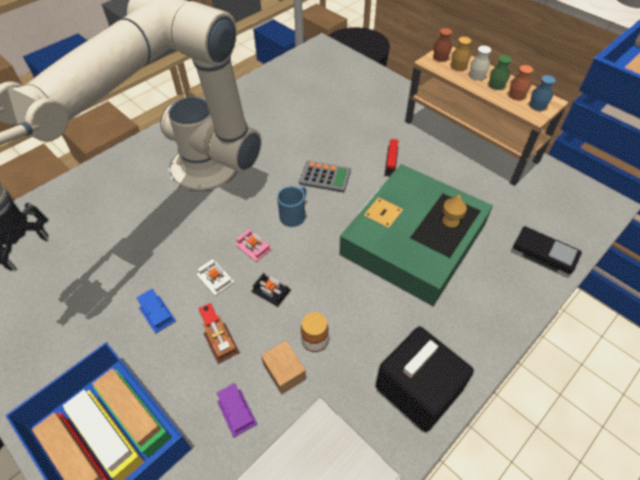

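View pics/side0.png

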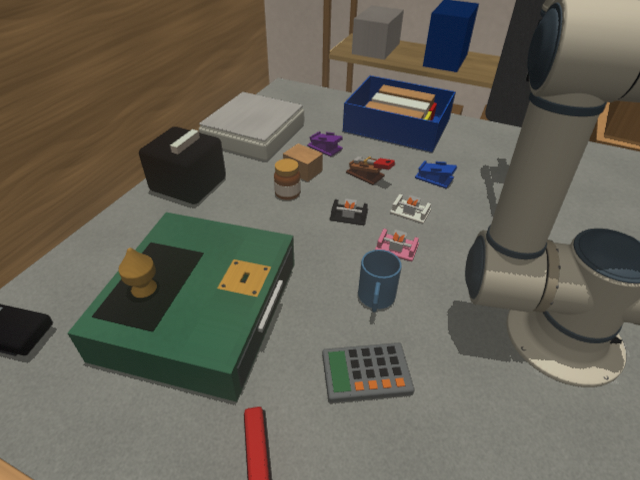

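Candidates, scene pixels:
- **Key and rest:** the brown rest with the red head at (208,314)/(217,340) is the one. The blue (155,310) and purple (236,408) rests are decoys.
- **Clip:** the black base with orange jaws at (271,289) is the one. The pink (253,243) and white (215,276) clips are decoys.
- **Other red things:** the stapler (392,156) and the box contents are not the key.
- **Lock:** brass plate at (384,212), or (245,277) in the side view.

```bash
cat > h.py <<'E'
from station import monitor,get_image,camera_info
import cv2,numpy as np
def cam(n):
    c=camera_info(n);return np.array(c['camera_matrix']),cv2.Rodrigues(np.array(c['rvec']))[0],np.array(c['tvec']).ravel()
def ray(C,p):
    K,R,t=C;return -R.T@t,R.T@np.linalg.inv(K)@np.array([p[0],p[1],1.])
def plane(C,p,z):
    o,d=ray(C,p);return o+d*(z-o[2])/d[2]
def tri(C1,p1,C2,p2):
    A=[];b=[]
    for C,p in((C1,p1),(C2,p2)):
        o,d=ray(C,p);d=d/np.linalg.norm(d);P=np.eye(3)-np.outer(d,d);A.append(P);b.append(P@o)
    return np.linalg.lstsq(np.vstack(A),np.hstack(b),rcond=None)[0]
def proj(C,X):
    K,R,t=C;x=K@(R@np.array(X)+t);return x[:2]/x[2]
def mask(im,roi,lo,hi):
    h=cv2.cvtColor(im,cv2.COLOR_RGB2HSV);m=cv2.inRange(h,np.array(lo),np.array(hi));o=np.zeros_like(m);x0,y0,x1,y1=roi;o[y0:y1,x0:x1]=m[y0:y1,x0:x1];return o
def blob(m):
    n,l,s,c=cv2.connectedComponentsWithStats(m);i=1+np.argmax(s[1:,4]);ct=max(cv2.findContours(m,0,2)[0],key=cv2.contourArea)
    return c[i],s[i,4],cv2.minAreaRect(ct)
E
python3 - <<'E'
from h import *
S=cv2.imread('pics/scene0.png')[:,:,::-1].copy();D=cv2.imread('pics/side0.png')[:,:,::-1].copy()
cs,cd=cam('scene'),cam('side')
a=blob(mask(S,(195,300,222,328),(0,170,120),(6,255,255)));b=blob(mask(D,(360,150,400,180),(0,170,90),(6,255,255)))
print('head',a,b,tri(cs,a[0],cd,b[0]),plane(cs,a[0],.065),plane(cd,b[0],.065))
a=blob(mask(S,(250,270,295,308),(0,0,0),(180,255,60)));b=blob(mask(D,(325,195,372,226),(0,0,0),(180,255,60)))
print('clip black',a,b)
a=blob(mask(S,(360,192,406,230),(15,110,120),(30,255,255)));b=blob(mask(D,(210,250,275,300),(15,110,120),(30,255,255)))
print('plate',a,b,plane(cs,a[2][0],.09),plane(cd,b[2][0],.09))
for C,r in((cs,a),(cd,b)):
    q=np.array([plane(C,p,.09)[:2] for p in cv2.boxPoints(r[2])]);print(q.round(3).tolist())
f=lambda im,x0,y0,x1,y1:cv2.resize(im[y0:y1,x0:x1],(400,300),interpolation=2)
o=np.vstack([np.hstack([f(S,190,295,250,340+0),f(S,247,268,295,304)]),np.hstack([f(D,340,145,400,190),f(D,325,193,373,229)])])
o=np.vstack([np.hstack([f(S,183,300,255,354),f(S,247,268,295,304)]),np.hstack([f(D,205,250,285,310),f(D,325,193,373,229)])])
cv2.imwrite('pics/c1.png',o[:,:,::-1])
E
```

```text
head (array([208.47692308, 314.92307692]), np.int32(195), ((207.86322021484375, 314.3537902832031), (18.74581527709961, 13.4037446975708), 60.945396423339844)) (array([383.93406593, 162.06593407]), np.int32(91), ((383.5, 162.0), (6.0, 19.0), 90.0)) [ 0.49324374 -0.34430726  0.06437068] [ 0.49516104 -0.34387085  0.065     ] [ 0.49198044 -0.34489192  0.065     ]
clip black (array([270.68209877, 292.15432099]), np.int32(324), ((270.26922607421875, 289.65386962890625), (32.86920166015625, 20.21765899658203), 29.74488067626953)) (array([348.13095238, 214.9       ]), np.int32(420), ((348.4200134277344, 212.0599822998047), (35.0724983215332, 20.930362701416016), 8.13010311126709))
plate (array([383.15823817, 211.88417618]), np.int32(613), ((383.18438720703125, 211.64967346191406), (30.925565719604492, 22.868152618408203), 27.758541107177734)) (array([244.24080268, 277.60200669]), np.int32(1196), ((243.93411254882812, 277.30731201171875), (47.07420349121094, 32.616695404052734), 12.094758033752441)) [0.59439453 0.19945768 0.09      ] [0.596501   0.19898609 0.09      ]
[[0.564, 0.154], [0.534, 0.233], [0.625, 0.246], [0.652, 0.168]]
[[0.627, 0.244], [0.663, 0.167], [0.565, 0.151], [0.536, 0.228]]
```

View pics/c1.png

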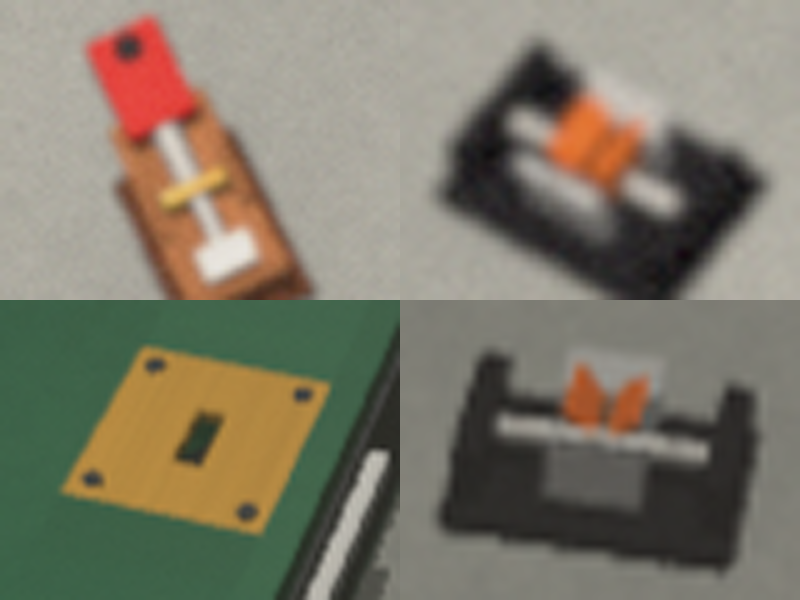

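The crop confirms the choice: red-headed key on the brown rest (head centre about (208,315) scene, bit near (224,346)), black clip with orange jaws, and brass plate with its dark keyhole at about (245,277) in the side view. I'll get coarse poses from these next.

```bash
python3 - <<'E'
from h import *
cs,cd=cam('scene'),cam('side')
h=plane(cs,(208.4,315),.067);b=plane(cs,(223.7,346),.042);c=plane(cs,(214+4,333.5),.055)
print('head',h,'bit',b,'collar',c, np.degrees(np.arctan2(*(h-b)[1::-1])),np.linalg.norm(h-b))
# clip rod ends approx in both crops
g=lambda x,y,x0,y0,k:(x0+x*k,y0+y*k)
r=[plane(cs,g(u,v,247,268,.12),.03)[:2] for u,v in((115,120),(275,198))]
q=[plane(cd,g(u,v,325,193,.12),.03)[:2] for u,v in((100,125),(305,152))]
print(r,q)
print('jaw scene',plane(cs,g(190,137,247,268,.12),.035),'side',plane(cd,g(208,98,325,193,.12),.035))
# keyhole & screws side crop
k=.2
for u,v in((155,66),(303,95),(248,212),(92,179),(198,138),(211,113),(186,163)): print(plane(cd,g(u,v,205,250,k),.09)[:2].round(4))
K,R,t=cam('wrist');s=monitor.sense();E=np.array(s['eef_rot']);print('wristcam in tool',E.T@(-R.T@t-s['tool_pos']),(E.T@R.T).round(3).tolist(),K.tolist())
E
```

```text
head [ 0.49634325 -0.34456051  0.067     ] bit [ 0.57654529 -0.36505799  0.042     ] collar [ 0.54696587 -0.35668186  0.055     ] 165.66362944762446 0.08647262113752124
[array([ 0.49538173, -0.17770516]), array([ 0.55345368, -0.16117109])] [array([ 0.54506845, -0.14654921]), array([ 0.48475282, -0.16102471])]
jaw scene [ 0.51994933 -0.16682903  0.035     ] side [ 0.51847706 -0.16673584  0.035     ]
[0.6309 0.1732]
[0.5697 0.1618]
[0.5583 0.2231]
[0.6201 0.2342]
[0.5949 0.1991]
[0.5973 0.1856]
[0.5922 0.2121]
wristcam in tool [ 0.08120893  0.00026242 -0.17976091] [[0.001, -0.949, -0.314], [1.0, 0.001, 0.0], [0.0, -0.314, 0.949]] [[360.4715550973221, 0.0, 317.09177789959904], [0.0, 360.4715550973221, 238.55924186999619], [0.0, 0.0, 1.0]]
```

```bash
python3 -m inch '[{"jaw":0.085,"xyz":[0.03,-0.0128,-0.004],"dr":[0,0,0]},{"jaw":0.085,"xyz":[0.03,-0.0128,-0.004],"dr":[0,0,0]},{"jaw":0.085,"xyz":[0.03,-0.0128,-0.004],"dr":[0,0,0]},{"jaw":0.085,"xyz":[0.03,-0.0128,-0.004],"dr":[0,0,0]},{"jaw":0.085,"xyz":[0.03,-0.0128,-0.004],"dr":[0,0,0]},{"jaw":0.085,"xyz":[0.03,-0.0128,-0.004],"dr":[0,0,0]},{"jaw":0.085,"xyz":[0.03,-0.0128,-0.004],"dr":[0,0,0]},{"jaw":0.085,"xyz":[0.03,-0.0128,-0.004],"dr":[0,0,0]},{"jaw":0.085,"xyz":[0.03,-0.0128,-0.004],"dr":[0,0,0]},{"jaw":0.085,"xyz":[0.03,-0.0128,-0.004],"dr":[0,0,0]}]'
python3 -m inch '[{"jaw":0.085,"xyz":[0.03,-0.0128,-0.004],"dr":[0,0,0]},{"jaw":0.085,"xyz":[0.03,-0.0128,-0.004],"dr":[0,0,0]},{"jaw":0.085,"xyz":[0.03,-0.0128,-0.004],"dr":[0,0,0]},{"jaw":0.085,"xyz":[0.03,-0.0128,-0.004],"dr":[0,0,0]},{"jaw":0.085,"xyz":[0.03,-0.0128,-0.004],"dr":[0,0,0]},{"jaw":0.085,"xyz":[0,0,0],"dr":[0,0,0.112]},{"jaw":0.085,"xyz":[0,0,0],"dr":[0,0,0.112]},{"jaw":0.085,"xyz":[0,0,0],"dr":[0,0,0.112]},{"jaw":0.085,"xyz":[0,0,0],"dr":[0,0,0.112]},{"jaw":0.085,"xyz":[0,0,0],"dr":[0,0,0.112]}]'
python3 - <<'E'
from h import *
s=monitor.sense();im=get_image('wrist');cv2.imwrite('pics/w1.png',im[:,:,::-1]);C=cam('wrist');np.savez('w1.npz',K=C[0],R=C[1],t=C[2])
print(s['time_s'],np.round(s['tool_pos'],4),np.round(s['eef_rot'],3).tolist(),np.round(s['joint_positions'],2))
E
```

```text
time_s: 0.93
tool_pos: [0.4305, -0.3567, 0.2333]
eef_rot: [[0.952, 0.305, -0.001], [0.305, -0.952, 0.0], [-0.0, -0.001, -1.0]]
contact_force: [0.3, 0.2, -0.0]
opening: 0.0851
finger_force: 0.0
time_s: 1.77
tool_pos: [0.553, -0.2512, 0.2528]
eef_rot: [[0.968, -0.253, -0.001], [-0.253, -0.968, 0.001], [-0.001, -0.0, -1.0]]
contact_force: [0.7, 0.0, -0.3]
opening: 0.085
finger_force: 0.0
1.7667 [ 0.553  -0.2512  0.2528] [[0.968, -0.253, -0.001], [-0.253, -0.968, 0.001], [-0.001, -0.0, -1.0]] [-0.48  0.13  1.08 -0.    1.93  1.34]
```

View pics/w1.png

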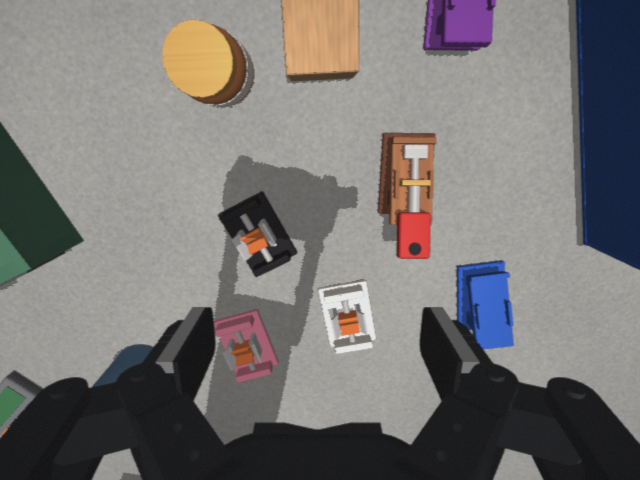

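The wrist view shows the key (bit (416,152), collar (416,183), head (414,236)), the black clip (257,235) with its jaws, and the decoy clips: white (347,317) and pink (245,345).

```bash
python3 - <<'E'
from h import *
z=np.load('w1.npz');C=(z['K'],z['R'],z['t']);W=cv2.imread('pics/w1.png')[:,:,::-1].copy()
hd=blob(mask(W,(390,200,440,265),(0,150,80),(8,255,255)));mm=mask(W,(390,200,440,265),(0,150,80),(8,255,255))
print('head',hd)
co=blob(mask(W,(395,172,440,195),(18,90,120),(35,255,255)));print('collar',co)
bi=blob(mask(W,(398,140,434,165),(0,0,150),(180,70,255)));print('bit',bi)
H=plane(C,hd[2][0],.069);B=plane(C,bi[2][0],.061-89*.2588e-3+.0039);O=plane(C,co[2][0],.0535)
print(H,B,O,'yaw',np.degrees(np.arctan2(*(H-B)[1::-1])),np.linalg.norm((H-B)))
# clip
b=mask(W,(210,185,305,282),(0,0,0),(180,255,45));print('base',blob(cv2.morphologyEx(b,cv2.MORPH_CLOSE,np.ones((9,9))))[2])
o=mask(W,(225,215,290,265),(3,150,100),(16,255,255));r=blob(cv2.morphologyEx(o,cv2.MORPH_CLOSE,np.ones((5,5))))[2]
print('jaws',r);print(plane(C,r[0],.037),[plane(C,p,.037)[:2].round(4).tolist() for p in cv2.boxPoints(r)])
cs,cd=cam('scene'),cam('side')
w=W[180:290,200:310];cv2.imwrite('pics/c2.png',np.hstack([cv2.resize(w,(600,600),interpolation=2)])[:,:,::-1])
E
```

```text
head (array([413.27940075, 233.00973783]), np.int32(1335), ((413.5, 234.5), (45.0, 33.0), 90.0))
collar (array([415.68      , 182.53333333]), np.int32(150), ((415.5, 182.5), (5.0, 27.0), 90.0))
bit (array([415.91618497, 152.19364162]), np.int32(346), ((416.0, 154.0), (20.0, 22.0), 90.0))
[ 0.49291733 -0.34079849  0.069     ] [ 0.57032835 -0.3642706   0.0418668 ] [ 0.54327794 -0.35590541  0.0535    ] yaw 163.1319552351275 0.08532066724122926
base ((257.81536865234375, 234.17689514160156), (73.80065155029297, 49.86195755004883), 60.2551155090332)
jaws ((254.64707946777344, 241.41177368164062), (20.579830169677734, 20.922826766967773), 59.03623962402344)
[ 0.5198989  -0.16740767  0.037     ] [[0.5282, -0.1528], [0.5352, -0.1768], [0.5116, -0.1821], [0.5042, -0.1578]]
```

View pics/c2.png

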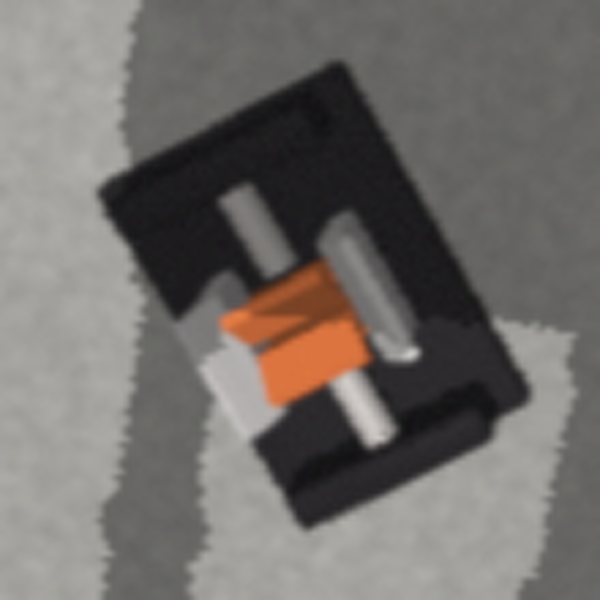

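```bash
python3 -m inch '[{"jaw":0.07,"xyz":[-0.0264,0.0201,0.005],"dr":[0,0,0.023]},{"jaw":0.07,"xyz":[-0.0264,0.0201,0.005],"dr":[0,0,0]},{"jaw":0.07,"xyz":[-0.0264,0.0201,0.005],"dr":[0,0,0]},{"jaw":0.07,"xyz":[-0.0264,0.0201,0.005],"dr":[0,0,0]},{"jaw":0.07,"xyz":[-0.0264,0.0201,0.005],"dr":[0,0,0]},{"jaw":0.07,"xyz":[0,0,0],"dr":[0,0.1163,0]},{"jaw":0.07,"xyz":[0,0,0],"dr":[0,0.1163,0]},{"jaw":0.07,"xyz":[0,0,0],"dr":[0,0.1163,0]},{"jaw":0.07,"xyz":[0,0,0],"dr":[0,0.1163,0]},{"jaw":0.07,"xyz":[0,0,0],"dr":[0,0.1163,0]}]'
python3 -m inch '[{"jaw":0.07,"xyz":[0,0,0],"dr":[0,0.1163,0]},{"jaw":0.07,"xyz":[0,0,0],"dr":[0,0.1163,0]},{"jaw":0.07,"xyz":[0,0,0],"dr":[0,0.1163,0]},{"jaw":0.07,"xyz":[0,0,0],"dr":[0,0.1163,0]},{"jaw":0.07,"xyz":[0,0,0],"dr":[0,0,0]}]'
cat >> h.py <<'E'
def to(target,s=None):
    s=s or monitor.sense();E=np.array(s['eef_rot']);return (E.T@(np.array(target)-s['tool_pos'])).round(4)
E
python3 -c "
from h import *
s=monitor.sense();print(np.round(s['joint_positions'],2),to((.4136,-.3186,.1045)),to((.4968,-.3425,.0545)))"
```

```text
time_s: 2.65
tool_pos: [0.3992, -0.3134, 0.2297]
eef_rot: [[0.802, -0.268, 0.534], [-0.221, -0.963, -0.152], [0.555, 0.004, -0.832]]
contact_force: [-0.5, -0.8, -0.1]
opening: 0.0698
finger_force: 0.0
time_s: 3.07
tool_pos: [0.4124, -0.3484, 0.2237]
eef_rot: [[0.493, -0.252, 0.833], [-0.149, -0.967, -0.205], [0.857, -0.023, -0.514]]
contact_force: [-0.4, 0.6, -2.1]
opening: 0.07
finger_force: 0.0
[-1.34 -0.85  2.22  0.92  1.29  0.45] [-0.1061 -0.0264  0.0562] [-0.1044 -0.0231  0.1561]
```

```bash
cat >> h.py <<'E'
def grot(yaw,pitch,s=None): # tool z: horizontal dir yaw, pitch below horizontal; tool y horizontal; returns rotvec in tool axes to get there
    s=s or monitor.sense();E=np.array(s['eef_rot']);y,p=np.radians([yaw,pitch])
    u=np.array([np.cos(y),np.sin(y),0]);zz=u*np.cos(p)-np.array([0,0,1])*np.sin(p);yy=np.array([u[1],-u[0],0]);T=np.array([np.cross(yy,zz),yy,zz]).T
    return cv2.Rodrigues(E.T@T)[0].ravel().round(4)
E
python3 -c "
from h import *
print(to((.4968,-.3425,.13)),grot(-16,30),to((.4968,-.3425,.0545)))"
```

```text
[-0.0396 -0.0249  0.1173] [-0.0326  0.0171 -0.0073] [-0.1044 -0.0231  0.1561]
```

```bash
python3 -m inch '[{"jaw":0.07,"xyz":[-0.008,-0.005,0.0235],"dr":[-0.006,0.003,-0.001]},{"jaw":0.07,"xyz":[-0.008,-0.005,0.0235],"dr":[-0.006,0.003,-0.001]},{"jaw":0.07,"xyz":[-0.008,-0.005,0.0235],"dr":[-0.006,0.003,-0.001]},{"jaw":0.07,"xyz":[-0.008,-0.005,0.0235],"dr":[-0.006,0.003,-0.001]},{"jaw":0.07,"xyz":[-0.008,-0.005,0.0235],"dr":[-0.006,0.003,-0.001]},{"jaw":0.07,"xyz":[0,0,0],"dr":[0,0,0]}]'
python3 -c "
from h import *
s=monitor.sense();print(np.round(s['joint_positions'],2));print(to((.4968,-.3425,.13)),grot(-16,30),to((.4968,-.3425,.0545)))"
```

```text
time_s: 3.57
tool_pos: [0.5006, -0.3397, 0.1325]
eef_rot: [[0.489, -0.266, 0.831], [-0.133, -0.964, -0.23], [0.862, 0.002, -0.506]]
contact_force: [0.9, 0.3, -1.2]
opening: 0.0702
finger_force: 0.0
[-1.04 -0.71  2.31  0.89  0.89  0.44]
[-0.0036  0.0037 -0.0012] [-0.0079  0.0073  0.0073] [-0.0687  0.0035  0.037 ]
```

```bash
python3 -m inch '[{"jaw":0.07,"xyz":[-0.0225,0.0017,0.0067],"dr":[-0.004,0.004,0.004]},{"jaw":0.07,"xyz":[-0.0187,0.0015,0.0107],"dr":[-0.004,0.004,0.004]},{"jaw":0.07,"xyz":[0,0,0],"dr":[0,0,0]}]'
python3 - <<'E'
from h import *
s=monitor.sense();print(np.round(s['joint_positions'],2),grot(-16,30),to((.4968,-.3425,.0545)))
im=get_image('wrist');cv2.imwrite('pics/w2.png',im[:,:,::-1]);C=cam('wrist')
b=blob(mask(im,(0,0,640,480),(0,150,80),(8,255,255)));print(b, plane(C,b[2][0],.065),'expect head px',proj(C,(.491,-.3402,.061)))
E
```

```text
time_s: 3.82
tool_pos: [0.4923, -0.3428, 0.0887]
eef_rot: [[0.479, -0.279, 0.833], [-0.14, -0.96, -0.241], [0.867, -0.001, -0.499]]
contact_force: [-0.4, 1.4, -0.7]
opening: 0.0701
finger_force: 0.0
[-1.07 -0.68  2.38  0.98  0.83  0.33] [ 0.0023 -0.0015 -0.0025] [-0.0275 -0.0015  0.0207]
(array([316.71057236, 309.69957511]), np.int32(4001), ((317.5, 309.0), (74.0, 63.0), 90.0)) [ 0.48779703 -0.34224483  0.065     ] expect head px [312.74422545 308.8292767 ]
```

View pics/w2.png

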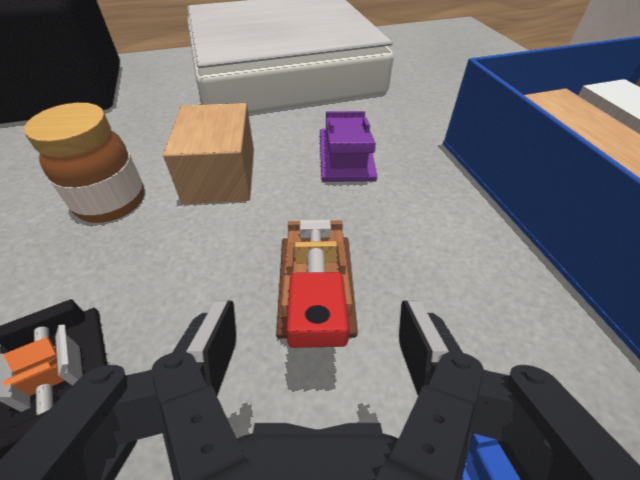

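The head is centred between the open pads at (317,309), and the key's axis runs straight up the image. I'll go down and close.

```bash
python3 -m inch '[{"jaw":0.07,"xyz":[-0.0125,0,0.0095],"dr":[0,0,0]},{"jaw":0.07,"xyz":[-0.0125,0,0.0095],"dr":[0,0,0]},{"jaw":0.07,"xyz":[0,0,0],"dr":[0,0,0]}]'
python3 -c "
from h import *
s=monitor.sense();print(np.round(s['joint_positions'],2),grot(-16,30),to((.4968,-.3425,.0545)))"
```

```text
time_s: 4.12
tool_pos: [0.497, -0.3456, 0.0614]
eef_rot: [[0.475, -0.28, 0.834], [-0.138, -0.96, -0.244], [0.869, 0.001, -0.495]]
contact_force: [-0.3, -0.7, -0.9]
opening: 0.0702
finger_force: 0.0
[-1.06 -0.62  2.4   1.04  0.78  0.23] [ 0.0043 -0.0057 -0.0018] [-0.0065 -0.0029  0.0024]
```

```bash
python3 -m inch '[{"jaw":0.07,"xyz":[-0.005,-0.0018,0.0024],"dr":[0,0,0]},{"jaw":0.02,"xyz":[0,0,0],"dr":[0,0,0]},{"jaw":0.02,"xyz":[0,0,0],"dr":[0,0,0]},{"jaw":0.02,"xyz":[0,0,0],"dr":[0,0,0]},{"jaw":0.02,"xyz":[0,0,0],"dr":[0,0,0]},{"jaw":0.02,"xyz":[0,0,0],"dr":[0,0,0]},{"jaw":0.02,"xyz":[0,0,0],"dr":[0,0,0]}]' 80
python3 -c "
from h import *
s=monitor.sense();print(np.round(s['joint_positions'],2),grot(-16,30),to((.4968,-.3425,.0545)))"
```

```text
time_s: 4.7
tool_pos: [0.4972, -0.3443, 0.0568]
eef_rot: [[0.474, -0.282, 0.835], [-0.138, -0.96, -0.245], [0.87, 0.001, -0.493]]
contact_force: [-0.6, 0.6, 0.2]
opening: 0.0198
finger_force: 0.0
[-1.06 -0.62  2.41  1.06  0.77  0.22] [ 0.006  -0.0077 -0.002 ] [-0.0024 -0.0017  0.0004]
```

```bash
python3 - <<'E'
from h import *
im=get_image('wrist');cv2.imwrite('pics/w3.png',im[:,:,::-1]);C=cam('wrist')
b=blob(mask(im,(0,0,640,480),(0,150,80),(8,255,255)));print(b,'tcp px',proj(C,monitor.sense()['tool_pos']),proj(C,(.491,-.3402,.061)))
d=get_image('side');cv2.imwrite('pics/d3.png',cv2.resize(d[100:220,300:460],(640,480))[:,:,::-1])
b=blob(mask(d,(340,140,420,190),(0,150,60),(8,255,255)));print(b)
E
```

```text
(array([316.490887  , 282.62138518]), np.int32(4115), ((316.5, 285.5), (81.0, 69.0), 90.0)) tcp px [317.39411769 275.41584538] [313.19288354 281.3347839 ]
(array([381.225     , 163.36666667]), np.int32(120), ((381.2128601074219, 162.87127685546875), (14.527543067932129, 9.45285415649414), 5.7105937004089355))
```

View pics/w3.png

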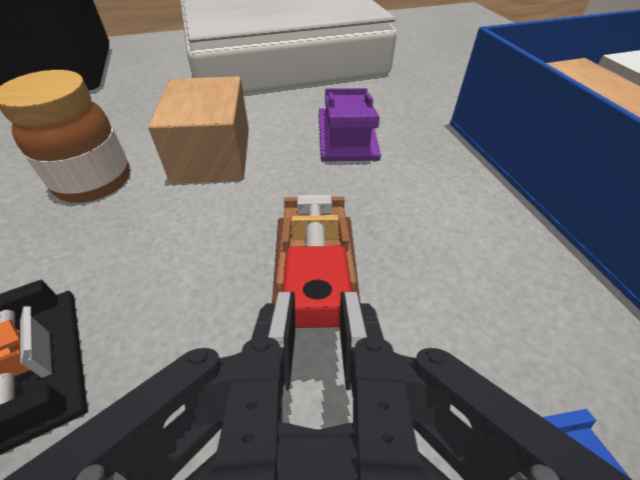

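View pics/d3.png

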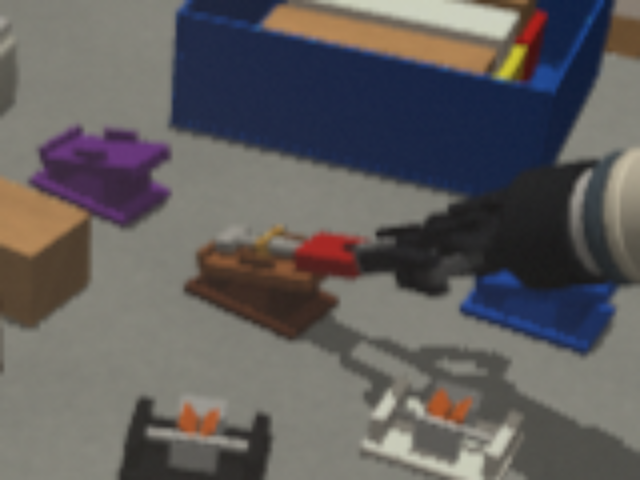

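```bash
python3 -m inch '[{"jaw":0.02,"xyz":[0,0,0],"dr":[0,0,0]},{"jaw":0.005,"xyz":[0,0,0],"dr":[0,0,0]},{"jaw":0.005,"xyz":[0,0,0],"dr":[0,0,0]}]' 80
```

```text
time_s: 5.05
tool_pos: [0.4971, -0.3442, 0.0562]
eef_rot: [[0.474, -0.282, 0.834], [-0.138, -0.96, -0.245], [0.87, 0.001, -0.494]]
contact_force: [0.1, 0.1, -0.1]
opening: 0.005
finger_force: 0.0
```

```bash
python3 - <<'E'
from h import *
s=monitor.sense();T=np.array(s['tool_pos']);E=np.array(s['eef_rot']);im=get_image('wrist');C=cam('wrist')
cd=cam('side');cs=cam('scene')
for b in(0,.02,.04): X=T-b*E[:,2];print(b,'side',proj(cd,X).round(1),'scene',proj(cs,X).round(1),'wrist',proj(C,X).round(1))
g=cv2.cvtColor(im,cv2.COLOR_RGB2HSV)
for r in range(250,400,6): print(r,[tuple(int(v) for v in g[r,c]) for c in (300,309,317,325,334)])
d=get_image('side');hs=cv2.cvtColor(d,cv2.COLOR_RGB2HSV)
print('side row163',[(c,tuple(int(v) for v in hs[163,c])) for c in range(370,412,3)])
E
```

```text
0 side [381.7 164.5] scene [209.5 317.2] wrist [317.5 275.4]
0.02 side [387.4 163.7] scene [206.2 309.9] wrist [317.5 292.2]
0.04 side [393.2 163. ] scene [203.  302.5] wrist [317.5 313. ]
250 [(1, 188, 206), (1, 188, 207), (1, 187, 207), (1, 187, 207), (0, 187, 207)]
256 [(1, 188, 206), (1, 187, 207), (1, 187, 207), (1, 187, 207), (0, 186, 208)]
262 [(0, 187, 206), (1, 187, 207), (1, 188, 206), (1, 188, 208), (1, 188, 208)]
268 [(1, 187, 207), (1, 187, 207), (1, 187, 207), (1, 187, 207), (1, 187, 209)]
274 [(1, 188, 207), (1, 188, 207), (1, 188, 208), (1, 185, 209), (1, 188, 209)]
280 [(0, 188, 208), (0, 166, 129), (156, 30, 43), (0, 160, 121), (1, 188, 208)]
286 [(0, 185, 209), (135, 12, 41), (150, 20, 39), (140, 19, 40), (1, 188, 208)]
292 [(0, 22, 175), (150, 5, 48), (140, 19, 41), (150, 5, 48), (0, 22, 177)]
298 [(15, 6, 182), (120, 5, 49), (0, 168, 126), (150, 10, 49), (12, 7, 183)]
304 [(15, 6, 182), (135, 10, 49), (1, 183, 212), (150, 5, 48), (15, 6, 182)]
310 [(15, 6, 181), (135, 10, 49), (1, 188, 136), (0, 0, 49), (8, 6, 182)]
316 [(12, 7, 183), (0, 10, 50), (1, 183, 128), 
[... 646 characters left out ...]
[(126, 29, 44), (135, 12, 44), (20, 7, 107), (135, 12, 41), (120, 25, 41)]
376 [(130, 23, 33), (150, 11, 45), (23, 10, 105), (150, 6, 44), (150, 8, 31)]
382 [(120, 21, 36), (135, 10, 51), (30, 3, 102), (165, 10, 49), (120, 23, 34)]
388 [(120, 19, 41), (135, 10, 49), (20, 7, 106), (150, 5, 50), (113, 29, 35)]
394 [(120, 13, 39), (18, 10, 130), (30, 7, 108), (15, 5, 105), (130, 21, 37)]
side row163 [(370, (16, 46, 72)), (373, (3, 110, 88)), (376, (1, 185, 132)), (379, (1, 194, 150)), (382, (1, 194, 159)), (385, (1, 197, 162)), (388, (1, 190, 137)), (391, (15, 15, 35)), (394, (20, 23, 34)), (397, (0, 15, 34)), (400, (15, 14, 37)), (403, (105, 11, 45)), (406, (120, 13, 40)), (409, (15, 12, 44))]
```

The reported TCP was in the right place, but the images show the fingertips stopping about 30–35 mm short of it: tips at about (390,164) in the side view, just behind the head. I'll open, move further along the tool axis and try again.

```bash
python3 -m inch '[{"jaw":0.06,"xyz":[0,0,0],"dr":[0,0,0]},{"jaw":0.06,"xyz":[0,0,0],"dr":[0,0,0]},{"jaw":0.06,"xyz":[0,0,0],"dr":[0,0,0]},{"jaw":0.06,"xyz":[0,0,0],"dr":[0,0,0]},{"jaw":0.06,"xyz":[0.001,0,0.012],"dr":[0,0,0]},{"jaw":0.06,"xyz":[0.001,0,0.012],"dr":[0,0,0]},{"jaw":0.06,"xyz":[0.001,0,0.010],"dr":[0,0,0]},{"jaw":0.06,"xyz":[0,0,0],"dr":[0,0,0]}]' 80
python3 - <<'E'
from h import *
s=monitor.sense();d=get_image('side');hs=cv2.cvtColor(d,cv2.COLOR_RGB2HSV);C=cam('wrist')
print('side row163',[(c,tuple(int(v) for v in hs[163,c])) for c in range(367,400,3)],np.round(s['joint_positions'],2))
im=get_image('wrist');b=blob(mask(im,(200,150,430,400),(0,150,80),(8,255,255)));print(b[2],proj(C,s['tool_pos']))
E
```

```text
time_s: 5.82
tool_pos: [0.5275, -0.3526, 0.0412]
eef_rot: [[0.475, -0.281, 0.834], [-0.139, -0.96, -0.244], [0.869, -0.0, -0.495]]
contact_force: [0.8, -0.5, -0.0]
opening: 0.0598
finger_force: 0.0
side row163 [(367, (17, 111, 85)), (370, (14, 40, 71)), (373, (4, 110, 88)), (376, (1, 172, 132)), (379, (2, 107, 143)), (382, (2, 86, 119)), (385, (4, 72, 82)), (388, (30, 6, 40)), (391, (0, 31, 41)), (394, (15, 14, 37)), (397, (15, 16, 65))] [-0.99 -0.47  2.35  1.12  0.68  0.16]
((318.4537048339844, 326.63818359375), (106.5285415649414, 90.11993408203125), 88.87670135498047) [317.62714499 274.89232048]
```

```bash
python3 -m inch '[{"jaw":0.02,"xyz":[0,0,0],"dr":[0,0,0]},{"jaw":0.02,"xyz":[0,0,0],"dr":[0,0,0]},{"jaw":0.02,"xyz":[0,0,0],"dr":[0,0,0]},{"jaw":0.02,"xyz":[0,0,0],"dr":[0,0,0]},{"jaw":0.02,"xyz":[0,0,0],"dr":[0,0,0]}]' 80
python3 - <<'E'
from h import *
s=monitor.sense();E=np.array(s['eef_rot']);print(to((.4910,-.3402,.061)),(E.T@[0,0,1]).round(3),grot(-16,30))
E
```

```text
time_s: 6.33
tool_pos: [0.5268, -0.3532, 0.0426]
eef_rot: [[0.473, -0.282, 0.834], [-0.138, -0.959, -0.246], [0.87, 0.001, -0.493]]
contact_force: [-0.1, -0.0, 1.0]
opening: 0.0327
finger_force: 79.2
[-0.0027 -0.0024 -0.0421] [ 0.87   0.001 -0.493] [ 0.0063 -0.0079 -0.0021]
```

Gripped (33 mm opening, 79 N). I'll lift straight up, then turn the key upright.

```bash
python3 -m inch '[{"jaw":0.02,"xyz":[0.013,0,-0.0074],"dr":[0,0,0]},{"jaw":0.02,"xyz":[0.026,0,-0.0148],"dr":[0,0,0]},{"jaw":0.02,"xyz":[0.026,0,-0.0148],"dr":[0,0,0]},{"jaw":0.02,"xyz":[0.026,0,-0.0148],"dr":[0,0,0]},{"jaw":0.02,"xyz":[0.026,0,-0.0148],"dr":[0,0,0]},{"jaw":0.02,"xyz":[0.013,0,-0.0074],"dr":[0,0,0]},{"jaw":0.02,"xyz":[0,0,0],"dr":[0,-0.1163,0]},{"jaw":0.02,"xyz":[0,0,0],"dr":[0,-0.1163,0]},{"jaw":0.02,"xyz":[0,0,0],"dr":[0,-0.1163,0]},{"jaw":0.02,"xyz":[0,0,0],"dr":[0,-0.1163,0]}]' 80
python3 -m inch '[{"jaw":0.02,"xyz":[0,0,0],"dr":[0,-0.1163,0]},{"jaw":0.02,"xyz":[0,0,0],"dr":[0,-0.1163,0]},{"jaw":0.02,"xyz":[0,0,0],"dr":[0,-0.1163,0]},{"jaw":0.02,"xyz":[0,0,0],"dr":[0,-0.1163,0]},{"jaw":0.02,"xyz":[0,0,0],"dr":[0,-0.1163,0]},{"jaw":0.02,"xyz":[0,0,0],"dr":[0,-0.1163,0]},{"jaw":0.02,"xyz":[0,0,0],"dr":[0,-0.04,0]},{"jaw":0.02,"xyz":[0,0,0],"dr":[0,0,0]}]' 80
python3 - <<'E'
from h import *
s=monitor.sense();print(np.round(s['joint_positions'],2),grot(-16,104.5))
cd=cam('side');cs=cam('scene');d=get_image('side');S=get_image('scene')
T=np.array(s['tool_pos']);print('tcp',proj(cd,T),proj(cs,T),'tip?',proj(cd,T-[0,0,.05]))
for n,im in(('side',d),('scene',S)):
    C=cam(n);p=proj(C,T-[0,0,.02]).astype(int);r=(p[0]-70,p[1]-70,p[0]+70,p[1]+90);
    m=mask(im,r,(0,150,80),(8,255,255));
    if m.any():print(n,'head',blob(m))
    m=mask(im,r,(16,90,90),(33,255,255))
    if m.any():print(n,'brass',blob(m))
E
```

```text
time_s: 7.17
tool_pos: [0.526, -0.3534, 0.1932]
eef_rot: [[0.8, -0.284, 0.529], [-0.235, -0.959, -0.159], [0.553, 0.003, -0.833]]
contact_force: [-0.8, 0.2, 0.2]
opening: 0.0328
finger_force: 79.5
time_s: 7.83
tool_pos: [0.5281, -0.3525, 0.1873]
eef_rot: [[0.948, -0.28, -0.149], [-0.277, -0.96, 0.045], [-0.155, -0.001, -0.988]]
contact_force: [0.4, -1.0, -0.5]
opening: 0.0328
finger_force: 79.6
[-0.61  0.35  0.96 -0.05  1.98  1.22] [-0.0023 -0.0973 -0.0043]
tcp [376.63534361 116.87961486] [204.57279531 299.81920545] tip? [374.80015827 134.19562261]
side head (array([378.45945946,  92.35135135]), np.int32(37), ((432.10345458984375, 106.74138641357422), (4.085297584533691, 8.356289863586426), 21.801406860351562))
side brass (array([414.55712452,  64.96020539]), np.int32(779), ((418.0119934082031, 63.18400192260742), (56.7961311340332, 21.824026107788086), 10.30484676361084))
scene head (array([201.69791667, 290.76041667]), np.int32(192), ((201.7000274658203, 290.6000061035156), (17.39252281188965, 14.230247497558594), 71.56504821777344))
scene brass (array([208.0877193 , 305.92982456]), np.int32(57), ((207.80929565429688, 305.6958923339844), (5.990542411804199, 12.691827774047852), 66.03751373291016))
```

```bash
cat >> h.py <<'E'
TIP=np.array([.0213,0,.0508])
def plan(P,yaw,pitch,tip=TIP):
    s=monitor.sense();E=np.array(s['eef_rot']);rv=grot(yaw,pitch,s);T=E@cv2.Rodrigues(rv)[0]
    return (E.T@(np.array(P)-T@tip-s['tool_pos'])).round(4),rv
E
python3 -c "
from h import *
print(plan((.5195,-.167,.1),14,104.5))"
```

```text
(array([-0.0603, -0.1722,  0.0455]), array([-0.1054, -0.1018, -0.5191]))
```

```bash
python3 -m inch '[{"jaw":0.02,"xyz":[-0.012,-0.0344,0],"dr":[0,0,0]},{"jaw":0.02,"xyz":[-0.012,-0.0344,0],"dr":[0,0,0]},{"jaw":0.02,"xyz":[-0.012,-0.0344,0.01],"dr":[0,0,0]},{"jaw":0.02,"xyz":[-0.012,-0.0344,0.015],"dr":[0,0,0]},{"jaw":0.02,"xyz":[-0.012,-0.0344,0.02],"dr":[0,0,0]},{"jaw":0.02,"xyz":[0,0,0],"dr":[-0.0211,-0.0204,-0.1038]},{"jaw":0.02,"xyz":[0,0,0],"dr":[-0.0211,-0.0204,-0.1038]},{"jaw":0.02,"xyz":[0,0,0],"dr":[-0.0211,-0.0204,-0.1038]},{"jaw":0.02,"xyz":[0,0,0],"dr":[-0.0211,-0.0204,-0.1038]},{"jaw":0.02,"xyz":[0,0,0],"dr":[-0.0211,-0.0204,-0.1038]}]' 80
python3 -m inch '[{"jaw":0.02,"xyz":[0,0,0],"dr":[0,0,0]}]' 80
python3 - <<'E'
from h import *
s=monitor.sense();print(plan((.5195,-.167,.1),14,104.5))
W=get_image('wrist');C=cam('wrist');cv2.imwrite('pics/w4.png',W[:,:,::-1]);np.savez('w4.npz',K=C[0],R=C[1],t=C[2])
D=get_image('side');S=get_image('scene')
f=lambda im,p,w:cv2.resize(im[int(p[1]-w*.75):int(p[1]+w*.75),int(p[0]-w):int(p[0]+w)],(400,300),interpolation=2)
P=(.5195,-.167,.09);ps=proj(cam('scene'),P);pd=proj(cam('side'),P);print(ps,pd,proj(C,(.5195,-.167,.1)))
cv2.imwrite('pics/c4.png',np.vstack([np.hstack([f(S,ps,40),f(D,pd,40)]),np.hstack([cv2.resize(W,(400,300)),f(W,(320,180),150)])])[:,:,::-1])
E
```

```text
time_s: 8.77
tool_pos: [0.5111, -0.1694, 0.1577]
eef_rot: [[0.939, 0.246, -0.239], [0.238, -0.969, -0.063], [-0.247, 0.002, -0.969]]
contact_force: [0.6, 0.4, -0.7]
opening: 0.0329
finger_force: 79.7
time_s: 8.85
tool_pos: [0.5114, -0.1686, 0.1572]
eef_rot: [[0.939, 0.246, -0.24], [0.238, -0.969, -0.062], [-0.248, 0.002, -0.969]]
contact_force: [0.2, -0.2, 0.1]
opening: 0.0327
finger_force: 79.7
(array([0.001 , 0.0004, 0.0025]), array([ 0.0026, -0.0026,  0.0035]))
[267.86105573 272.8485021 ] [350.91730733 186.77652379] [316.656537   212.91913876]
```

View pics/c4.png

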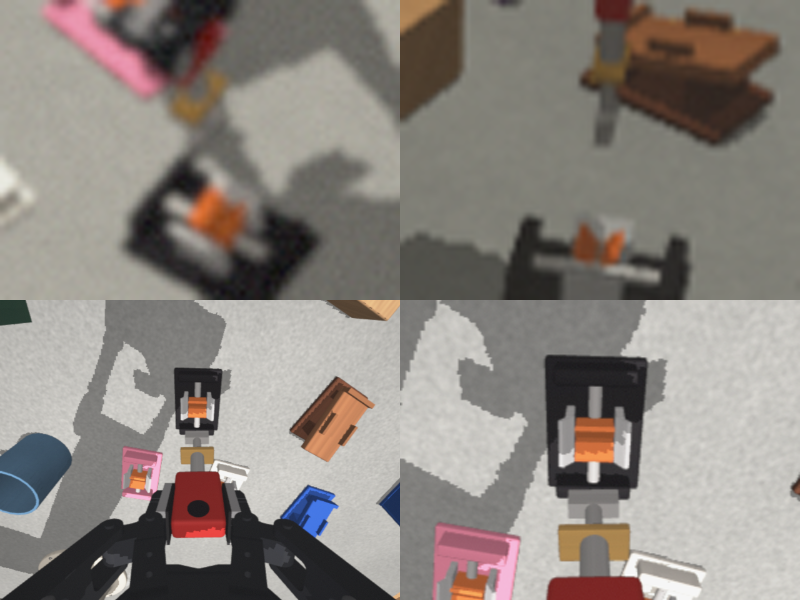

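The four-panel view shows the key upright above the black clip, yaw-aligned. In the wrist view the bit is at about (315,215) and the jaws at about (315,173). I'll work out the lean and lateral offset.

```bash
python3 - <<'E'
from h import *
z=np.load('w4.npz');C=(z['K'],z['R'],z['t']);W=cv2.imread('pics/w4.png')[:,:,::-1].copy()
o=mask(W,(280,150,350,200),(3,120,90),(18,255,255));r=blob(cv2.morphologyEx(o,cv2.MORPH_CLOSE,np.ones((5,5))));print('jaws',r,plane(C,r[2][0],.037))
b=mask(W,(275,100,360,215),(0,0,0),(180,255,50));print('base',cv2.boundingRect(b))
co=blob(mask(W,(270,225,360,262),(12,80,80),(33,255,255)));print('collar',co)
h=cv2.cvtColor(W,cv2.COLOR_RGB2HSV)
for rr in (208,212,216,220,224): print(rr,[int(v) for v in h[rr,288:344:2,2]])
print([ (r,int(h[r,315,0]),int(h[r,315,1]),int(h[r,315,2])) for r in range(190,236,3)])
cd=cam('side');cs=cam('scene')
for n in(cd,cs): print([proj(n,(.5195,-.167,q)).round(1).tolist() for q in(.1,.137,.14)])
# pixels: side bit tip (351.5,185.4), collar centre; scene
g=lambda x,y,p:(p[0]-40+x/5,p[1]-30+y/5)
ps,pd=(267.86,272.85),(350.92,186.78)
sc=tri(cs,g(200,97,ps),cd,g(210,72,pd));st=tri(cs,g(203,132,ps),cd,g(203,143,pd));print('collar3d',sc,'tip3d',st)
E
```

```text
jaws (array([315.19936709, 171.73945148]), np.int32(948), ((315.5, 171.5), (33.0, 29.0), 90.0)) [ 0.52285687 -0.16527364  0.037     ]
base (279, 109, 76, 105)
collar (array([315.24952199, 246.30210325]), np.int32(1046), ((315.0, 248.0), (26.0, 52.0), 90.0))
208 [53, 57, 57, 57, 60, 62, 63, 62, 61, 62, 61, 60, 53, 63, 64, 64, 60, 57, 63, 62, 62, 61, 61, 50, 50, 50, 50, 85]
212 [57, 51, 54, 55, 97, 122, 123, 124, 123, 123, 123, 122, 122, 123, 123, 122, 122, 122, 121, 121, 121, 122, 119, 63, 56, 56, 54, 145]
216 [203, 196, 194, 190, 144, 120, 121, 121, 119, 122, 120, 120, 119, 120, 120, 120, 120, 121, 120, 121, 120, 119, 118, 99, 104, 102, 113, 186]
220 [203, 202, 202, 198, 159, 150, 149, 149, 150, 150, 149, 148, 130, 122, 121, 135, 150, 151, 151, 150, 150, 149, 151, 182, 207, 205, 202, 195]
224 [202, 205, 205, 207, 172, 154, 153, 154, 153, 154, 141, 110, 117, 121, 120, 116, 117, 151, 153, 153, 153, 153, 154, 182, 204, 199, 202, 207]
[(190, 15, 7, 234), (193, 15, 7, 234), (196, 18, 5, 233), (199, 18, 5, 233), (202, 12, 5, 233), (205, 0, 6, 40), (208, 150, 8, 64), (211, 15, 8, 125), (214, 8, 8, 121), (217, 15, 8, 121), (220, 15, 8, 121), (223, 8, 8, 121), (226, 15, 9, 120), (229, 8, 8, 121), (232, 8, 8, 121), (235, 17, 115, 126)]
[[351.2, 183.4], [352.1, 170.6], [352.2, 169.5]]
[[267.5, 270.7], [266.2, 262.4], [266.1, 261.7]]
collar3d [ 0.51902506 -0.16451841  0.1360769 ] tip3d [ 0.51668811 -0.16185343  0.09828531]
```

```bash
python3 - <<'E'
from h import *
z=np.load('w4.npz');C=(z['K'],z['R'],z['t']);print('cam',-C[1].T@C[2])
cx=np.array([np.cos(np.radians(14)),np.sin(np.radians(14))])
for q in(.095,.1,.105): print(q,'wrist tip',plane(C,(315.2,211),q)[:2]-.004*cx,'side tip',plane(cam('side'),(351.5,185.4-.4),q)[:2], plane(cam('scene'),(268.5,269.3),q)[:2])
for q in(.03,.037): print(q,[plane(C,(315.3,v),q)[:2].round(4).tolist() for v in(157,171.5,186)])
W=cv2.imread('pics/w4.png')[:,:,::-1];h=cv2.cvtColor(W,cv2.COLOR_BGR2HSV if 0 else cv2.COLOR_RGB2HSV)
for c in(304,322,326): print(c,[(r,*[int(x) for x in h[r,c]]) for r in range(150,200,2)])
E
```

```text
cam [ 0.63118633 -0.13909523  0.3113208 ]
0.095 wrist tip [ 0.51417626 -0.167311  ] side tip [ 0.5186405  -0.16785944] [ 0.51525376 -0.16050595]
0.1 wrist tip [ 0.51679111 -0.1666812 ] side tip [ 0.51634404 -0.16123472] [ 0.51810112 -0.16245396]
0.105 wrist tip [ 0.51940595 -0.16605139] side tip [ 0.51404758 -0.15461   ] [ 0.52094848 -0.16440197]
0.03 [[0.5321, -0.1628], [0.5201, -0.1658], [0.5074, -0.1689]]
0.037 [[0.5346, -0.1622], [0.5228, -0.1651], [0.5105, -0.1682]]
304 [(150, 135, 14, 37), (152, 150, 7, 35), (154, 5, 91, 56), (156, 10, 176, 155), (158, 10, 177, 160), (160, 10, 177, 161), (162, 10, 178, 209), (164, 10, 179, 210), (166, 10, 176, 146), (168, 10, 177, 140), (170, 10, 176, 155), (172, 10, 178, 163), (174, 10, 180, 204), (176, 10, 181, 206), (178, 10, 180, 207), (180, 10, 180, 207), (182, 12, 172, 242), (184, 13, 169, 245), (186, 12, 172, 242), (188, 7, 134, 122), (190, 130, 14, 55), (192, 150, 14, 54), (194, 150, 14, 54), (196, 150, 15, 52), (198, 160, 23, 33)]
322 [(150, 140, 19, 40), (152, 150, 6, 40), (154, 174, 30, 42), (156, 10, 172, 151), (158, 10, 177, 160), 
[... 233 characters left out ...]
82, 13, 169, 244), (184, 13, 169, 245), (186, 13, 168, 244), (188, 10, 163, 171), (190, 160, 14, 54), (192, 140, 14, 54), (194, 140, 14, 54), (196, 140, 14, 53), (198, 130, 24, 32)]
326 [(150, 120, 14, 36), (152, 140, 22, 35), (154, 0, 32, 40), (156, 10, 176, 151), (158, 10, 177, 160), (160, 10, 180, 159), (162, 10, 178, 196), (164, 10, 180, 213), (166, 10, 176, 154), (168, 10, 177, 141), (170, 11, 176, 145), (172, 10, 177, 160), (174, 10, 180, 200), (176, 10, 180, 207), (178, 10, 180, 213), (180, 12, 171, 243), (182, 13, 169, 244), (184, 13, 169, 245), (186, 13, 170, 244), (188, 10, 168, 188), (190, 160, 13, 57), (192, 140, 14, 56), (194, 150, 9, 55), (196, 150, 14, 54), (198, 120, 14, 37)]
```

```bash
python3 -m inch '[{"jaw":0.02,"xyz":[0.0076,-0.0003,0.0261],"dr":[0,0,0]},{"jaw":0.02,"xyz":[0.0076,-0.0002,0.0261],"dr":[0,0,0]},{"jaw":0.02,"xyz":[0,0,0],"dr":[0,0,0]}]' 80
python3 - <<'E'
from h import *
s=monitor.sense();print(plan((.5215,-.1668,.0445),14,104.5))
W=get_image('wrist');C=cam('wrist');cv2.imwrite('pics/w5.png',W[:,:,::-1]);h=cv2.cvtColor(W,cv2.COLOR_RGB2HSV)
o=mask(W,(270,120,370,230),(3,120,90),(18,255,255));print('jaws',blob(o)[2],cv2.boundingRect(o));print('collar',blob(mask(W,(260,225,370,262),(19,80,80),(33,255,255)))[2])
print('proj tip',proj(C,(.5215,-.1668,.0465)),[proj(C,(.5205,-.166,q)).round(1) for q in(.03,.037)])
print([(r,*[int(x) for x in h[r,322]]) for r in range(150,232,3)])
E
```

```text
time_s: 9.25
tool_pos: [0.5107, -0.1679, 0.0964]
eef_rot: [[0.939, 0.239, -0.249], [0.231, -0.971, -0.058], [-0.256, -0.003, -0.967]]
contact_force: [-1.2, 0.6, -2.3]
opening: 0.0324
finger_force: 79.7
(array([ 0.0021,  0.0015, -0.0032]), array([-0.0041,  0.0058, -0.0025]))
jaws ((317.03253173828125, 195.4252166748047), (36.013771057128906, 26.169803619384766), 1.7357046604156494) (299, 182, 37, 28)Traceback (most recent call last):
  File "<stdin>", line 4, in <module>
  File "h.py", line 19, in blob
    n,l,s,c=cv2.connectedComponentsWithStats(m);i=1+np.argmax(s[1:,4]);ct=max(cv2.findContours(m,0,2)[0],key=cv2.contourArea)
                                                    ~~~~~~~~~^^^^^^^^^
    return _wrapfunc(a, 'argmax', axis=axis, out=out, **kwds)
    return bound(*args, **kwds)
ValueError: attempt to get argmax of an empty sequence
```

```bash
python3 - <<'E'
from h import *
W=get_image('wrist');C=cam('wrist');h=cv2.cvtColor(W,cv2.COLOR_RGB2HSV);s=monitor.sense();print(np.round(s['contact_force'],1),s['tool_pos'])
for c in(305,312,322): print(c,[(r,*[int(x) for x in h[r,c]]) for r in range(170,250,3)])
for r in(213,219,225,245): print(r,[int(v) for v in h[r,284:352:2,2]])
print([proj(C,(.5205,-.166,q)).round(1) for q in(.03,.037)],proj(C,np.array(s['tool_pos'])+np.array(s['eef_rot'])@TIP))
E
```

```text
[ 0.6 -0.4 -0.1] [ 0.51225017 -0.16856018  0.10134902]
305 [(170, 150, 14, 36), (173, 150, 7, 38), (176, 135, 14, 37), (179, 150, 14, 36), (182, 10, 177, 151), (185, 10, 176, 162), (188, 10, 177, 161), (191, 10, 178, 165), (194, 10, 179, 215), (197, 10, 178, 156), (200, 10, 177, 143), (203, 10, 178, 163), (206, 10, 179, 209), (209, 10, 94, 154), (212, 10, 6, 122), (215, 0, 6, 120), (218, 8, 8, 122), (221, 13, 12, 154), (224, 15, 10, 154), (227, 17, 12, 154), (230, 13, 12, 148), (233, 150, 18, 29), (236, 18, 134, 133), (239, 18, 136, 156), (242, 17, 136, 174), (245, 17, 136, 171), (248, 17, 110, 153)]
312 [(170, 8, 8, 127), (173, 8, 8, 128), (176, 8, 8, 128), (179, 18, 10, 129), (182, 10, 66, 142), (185, 10, 178, 162), (188, 10, 178, 162), (191, 10, 178, 163), (194, 10, 177, 216), (197, 10, 175, 156), (200, 10, 177, 141), (203, 10, 177, 161), (206, 10, 179, 209), (209, 9, 94, 154), (212, 8, 8, 122), (215, 8, 8, 121), (218, 6, 10, 122), (221, 12, 11, 121), (224, 12, 11, 119), (227, 12, 11, 118), (230, 8, 9, 117), (233, 10, 7, 117), (236, 18, 131, 134), (239, 18, 135, 157), (242, 18, 13
[... 658 characters left out ...]
 121, 122, 121, 122, 121, 121, 121, 122, 121, 120, 121, 122, 121, 177, 201, 179, 194, 204, 219, 238, 169, 55]
219 [102, 201, 225, 216, 214, 213, 144, 124, 124, 124, 125, 125, 124, 125, 124, 126, 127, 130, 131, 132, 131, 130, 130, 130, 132, 169, 204, 201, 202, 206, 227, 238, 112, 53]
225 [120, 233, 228, 215, 136, 73, 127, 154, 155, 154, 155, 153, 139, 111, 118, 122, 120, 117, 113, 151, 155, 153, 153, 153, 152, 106, 60, 115, 197, 206, 231, 228, 79, 52]
245 [52, 53, 113, 169, 171, 172, 172, 171, 172, 172, 171, 169, 138, 120, 120, 121, 121, 120, 120, 137, 168, 171, 171, 171, 170, 171, 171, 170, 168, 126, 57, 52, 141, 202]
[array([315.9, 202.3]), array([315.9, 207. ])] [316.62672581 215.08455292]
```

```bash
python3 -m inch '[{"jaw":0.02,"xyz":[0.0022,0.0003,0],"dr":[0,0,0]},{"jaw":0.02,"xyz":[0.0025,0,0.0097],"dr":[0,0,0]},{"jaw":0.02,"xyz":[0.0013,0,0.0048],"dr":[0,0,0]},{"jaw":0.02,"xyz":[0,0,0],"dr":[0,0,0]},{"jaw":0.02,"xyz":[0,0,0],"dr":[0,0,0]}]' 80
python3 -m inch '[{"jaw":0.02,"xyz":[0.0013,0,0.0048],"dr":[0,0,0]},{"jaw":0.02,"xyz":[0.0013,0,0.0048],"dr":[0,0,0]},{"jaw":0.02,"xyz":[0,0,0],"dr":[0,0,0]}]' 80
python3 -c "
from h import *
s=monitor.sense();print(s['contact_force'],s['tool_pos'],grot(14,104.5))"
```

```text
time_s: 9.77
tool_pos: [0.5172, -0.1688, 0.0903]
eef_rot: [[0.941, 0.241, -0.237], [0.233, -0.97, -0.064], [-0.245, 0.005, -0.969]]
contact_force: [0.1, 0.5, 13.0]
opening: 0.0324
finger_force: 81.5
time_s: 10.02
tool_pos: [0.5194, -0.1687, 0.0893]
eef_rot: [[0.943, 0.241, -0.229], [0.232, -0.97, -0.066], [-0.238, 0.009, -0.971]]
contact_force: [-4.1, 5.2, 47.2]
opening: 0.0328
finger_force: 85.8
[-4.06889245  5.15932406 47.19342423] [ 0.51936928 -0.16872371  0.0893142 ] [ 0.0084 -0.0131 -0.0029]
```

```bash
python3 -m inch '[{"jaw":0.02,"xyz":[-0.0038,0,-0.0145],"dr":[0,0,0]},{"jaw":0.02,"xyz":[0,0,0],"dr":[0,0,0]},{"jaw":0.02,"xyz":[0,0,0],"dr":[0,0,0]}]' 80
python3 - <<'E'
from h import *
W=get_image('wrist');C=cam('wrist');cv2.imwrite('pics/w6.png',W[:,:,::-1]);s=monitor.sense();print(grot(14,104.5),np.array(s['joint_positions']).round(2))
D=get_image('side');S=get_image('scene')
f=lambda im,p,w:cv2.resize(im[int(p[1]-w*.75):int(p[1]+w*.75),int(p[0]-w):int(p[0]+w)],(400,300),interpolation=2)
P=(.5195,-.167,.05);ps=proj(cam('scene'),P);pd=proj(cam('side'),P);print(ps,pd)
cv2.imwrite('pics/c6.png',np.vstack([np.hstack([f(S,ps,28),f(D,pd,28)]),np.hstack([f(W,(315,235),110),f(W,(316,200),48)])])[:,:,::-1])
E
```

```text
time_s: 10.27
tool_pos: [0.5164, -0.1683, 0.0922]
eef_rot: [[0.94, 0.241, -0.24], [0.233, -0.97, -0.062], [-0.248, 0.002, -0.969]]
contact_force: [-0.6, 0.5, -2.0]
opening: 0.0329
finger_force: 79.8
[ 0.0007 -0.     -0.0007] [-0.29  0.16  1.35 -0.13  1.84  1.02]
[269.16593112 281.30876812] [349.96574744 199.84892771]
```

View pics/c6.png

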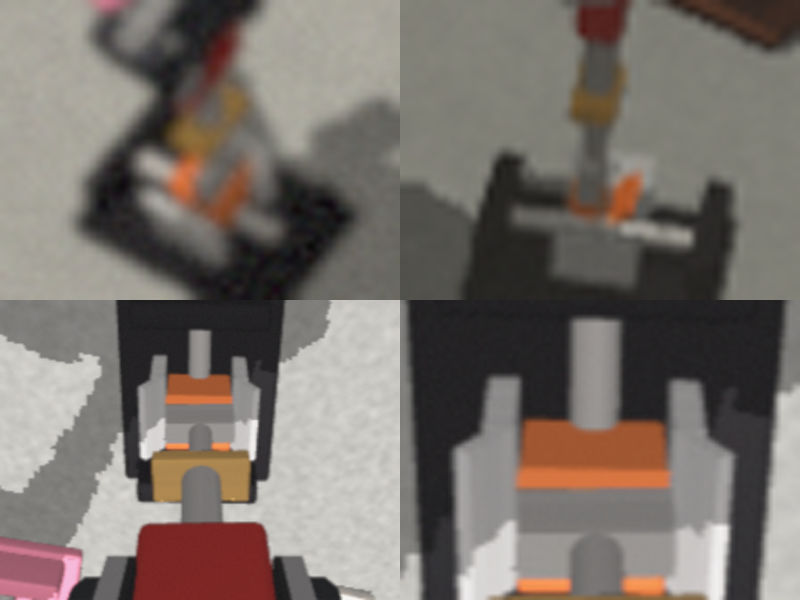

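The side panel shows the bit sitting towards the +x jaw, about 4 mm off. It is centred between the guides and vertical. The lips slope inward, so the position before my last shift was the correct one. I'll go back 4 mm and press down again.

```bash
python3 -m inch '[{"jaw":0.02,"xyz":[-0.005,0,-0.0048],"dr":[0,0,0]},{"jaw":0.02,"xyz":[0,0,0],"dr":[0,0,0]},{"jaw":0.02,"xyz":[0.0012,0,0.0048],"dr":[0,0,0]},{"jaw":0.02,"xyz":[0.0012,0,0.0048],"dr":[0,0,0]},{"jaw":0.02,"xyz":[0,0,0],"dr":[0,0,0]}]' 80
python3 -m inch '[{"jaw":0.02,"xyz":[0.0012,0,0.0048],"dr":[0,0,0]},{"jaw":0.02,"xyz":[0.0012,0,0.0048],"dr":[0,0,0]},{"jaw":0.02,"xyz":[0,0,0],"dr":[0,0,0]}]' 80
```

```text
time_s: 10.83
tool_pos: [0.511, -0.1689, 0.085]
eef_rot: [[0.939, 0.241, -0.246], [0.234, -0.97, -0.06], [-0.254, -0.001, -0.967]]
contact_force: [-1.5, 0.0, -0.3]
opening: 0.0328
finger_force: 79.8
time_s: 11.08
tool_pos: [0.5119, -0.1693, 0.0774]
eef_rot: [[0.94, 0.241, -0.243], [0.233, -0.97, -0.062], [-0.251, 0.001, -0.968]]
contact_force: [-0.6, -1.1, 4.0]
opening: 0.0328
finger_force: 80.3
```

```bash
python3 -m inch '[{"jaw":0.02,"xyz":[0.0012,0,0.0048],"dr":[0,0,0]},{"jaw":0.02,"xyz":[0.0012,0,0.0048],"dr":[0,0,0]},{"jaw":0.02,"xyz":[0,0,0],"dr":[0,0,0]}]' 80
python3 -m inch '[{"jaw":0.02,"xyz":[0.001,0,0.0037],"dr":[0,0,0]},{"jaw":0.02,"xyz":[0,0,0],"dr":[0,0,0]},{"jaw":0.02,"xyz":[0,0,0],"dr":[0,0,0]}]' 80
```

```text
time_s: 11.33
tool_pos: [0.5113, -0.1691, 0.0659]
eef_rot: [[0.939, 0.241, -0.245], [0.234, -0.97, -0.061], [-0.252, 0.0, -0.968]]
contact_force: [-0.2, -0.7, -0.5]
opening: 0.0326
finger_force: 79.9
time_s: 11.58
tool_pos: [0.5115, -0.169, 0.0625]
eef_rot: [[0.939, 0.242, -0.244], [0.234, -0.97, -0.061], [-0.252, -0.0, -0.968]]
contact_force: [-0.5, -1.8, -1.9]
opening: 0.0327
finger_force: 79.8
```

```bash
python3 -m inch '[{"jaw":0.02,"xyz":[0.0006,0,0.0025],"dr":[0,0,0]},{"jaw":0.02,"xyz":[0,0,0],"dr":[0,0,0]},{"jaw":0.02,"xyz":[0,0,0],"dr":[0,0,0]}]' 80
```

```text
time_s: 11.83
tool_pos: [0.5119, -0.169, 0.0621]
eef_rot: [[0.94, 0.242, -0.243], [0.234, -0.97, -0.061], [-0.25, 0.001, -0.968]]
contact_force: [-2.1, 0.7, 6.5]
opening: 0.0327
finger_force: 80.6
```

```bash
python3 -m inch '[{"jaw":0.02,"xyz":[0.0006,0,0.0025],"dr":[0,0,0]},{"jaw":0.02,"xyz":[0,0,0],"dr":[0,0,0]},{"jaw":0.02,"xyz":[0,0,0],"dr":[0,0,0]}]' 80
```

```text
time_s: 12.08
tool_pos: [0.5123, -0.1689, 0.062]
eef_rot: [[0.94, 0.242, -0.241], [0.233, -0.97, -0.062], [-0.249, 0.002, -0.969]]
contact_force: [-2.9, 2.0, 17.1]
opening: 0.0326
finger_force: 81.8
```

The tip is on the pocket floor: 17 N push, and height as predicted. I'll let go and back off.

```bash
python3 -m inch '[{"jaw":0.06,"xyz":[-0.0008,0,-0.003],"dr":[0,0,0]},{"jaw":0.06,"xyz":[0,0,0],"dr":[0,0,0]},{"jaw":0.06,"xyz":[0,0,0],"dr":[0,0,0]},{"jaw":0.06,"xyz":[0,0,0],"dr":[0,0,0]},{"jaw":0.06,"xyz":[0,0,-0.015],"dr":[0,0,0]},{"jaw":0.06,"xyz":[0,0,-0.03],"dr":[0,0,0]},{"jaw":0.06,"xyz":[0,0,-0.04],"dr":[0,0,0]},{"jaw":0.06,"xyz":[0,0,-0.04],"dr":[0,0,0]},{"jaw":0.06,"xyz":[0,0,0],"dr":[0,0,0]}]' 80
python3 - <<'E'
from h import *
s=monitor.sense();print(s['tool_pos'],plan((.520,-.167,.19),104,90,tip=np.zeros(3)),np.round(s['joint_positions'],2))
W=get_image('wrist');C=cam('wrist')
b=blob(mask(W,(200,150,450,480),(0,150,70),(8,255,255)));print(b,plane(C,b[0],.129),'expected top',proj(C,(.520,-.167,.129)))
co=blob(mask(W,(200,150,450,400),(18,80,80),(33,255,255)));print(co,proj(C,(.52,-.167,.051)))
D=get_image('side');S=get_image('scene');cs,cd=cam('scene'),cam('side')
ex=(.52,-.167,.104);r=lambda p,w:tuple(int(v) for v in(p[0]-w,p[1]-w,p[0]+w,p[1]+w))
a=blob(mask(S,r(proj(cs,ex),25),(0,150,70),(8,255,255)));b=blob(mask(D,r(proj(cd,ex),22),(0,150,50),(8,255,255)));print(a,b,proj(cs,ex),proj(cd,ex),tri(cs,a[0],cd,b[0]))
E
```

```text
time_s: 12.83
tool_pos: [0.5454, -0.1617, 0.1909]
eef_rot: [[0.942, 0.242, -0.231], [0.233, -0.97, -0.064], [-0.24, 0.007, -0.971]]
contact_force: [0.8, -1.0, 1.9]
opening: 0.0598
finger_force: 0.0
[ 0.54542034 -0.16168622  0.19087063] (array([-0.025 , -0.001 ,  0.0071]), array([-0.1851,  0.1956, -1.563 ])) [-0.27  0.22  1.11 -0.14  2.01  1.01]
(array([314.65645514, 235.80743982]), np.int32(1828), ((315.0, 235.0), (46.0, 44.0), 90.0)) [ 0.53433689 -0.16313805  0.129     ] expected top [315.09462852 253.33076851]
(array([313.60443038, 201.2278481 ]), np.int32(316), ((313.5, 202.0), (16.0, 31.0), 90.0)) [315.08285068 203.98040577]
(array([267.29850746, 269.11940299]), np.int32(134), ((267.0, 269.5), (19.0, 10.0), 90.0)) (array([350.55      , 179.53571429]), np.int32(140), ((350.964599609375, 180.53097534179688), (7.051013946533203, 23.28165054321289), 3.814074993133545)) [267.51912195 269.90314841] [351.06838346 181.99794833] [ 0.52172004 -0.16803669  0.11016585]
```

```bash
python3 -m inch '[{"jaw":0.06,"xyz":[-0.025,-0.001,0],"dr":[0,0,0]},{"jaw":0.06,"xyz":[0,0,0],"dr":[-0.0132,0.014,-0.1116]},{"jaw":0.06,"xyz":[0,0,0],"dr":[-0.0132,0.014,-0.1116]},{"jaw":0.06,"xyz":[0,0,0],"dr":[-0.0132,0.014,-0.1116]},{"jaw":0.06,"xyz":[0,0,0],"dr":[-0.0132,0.014,-0.1116]},{"jaw":0.06,"xyz":[0,0,0],"dr":[-0.0132,0.014,-0.1116]},{"jaw":0.06,"xyz":[0,0,0],"dr":[-0.0132,0.014,-0.1116]},{"jaw":0.06,"xyz":[0,0,0],"dr":[-0.0132,0.014,-0.1116]},{"jaw":0.06,"xyz":[0,0,0],"dr":[-0.0132,0.014,-0.1116]}]' 80
python3 -m inch '[{"jaw":0.06,"xyz":[0,0,0],"dr":[-0.0132,0.014,-0.1116]},{"jaw":0.06,"xyz":[0,0,0],"dr":[-0.0132,0.014,-0.1116]},{"jaw":0.06,"xyz":[0,0,0],"dr":[-0.0132,0.014,-0.1116]},{"jaw":0.06,"xyz":[0,0,0],"dr":[-0.0132,0.014,-0.1116]},{"jaw":0.06,"xyz":[0,0,0],"dr":[-0.0132,0.014,-0.1116]},{"jaw":0.06,"xyz":[0,0,0],"dr":[-0.0132,0.014,-0.1116]},{"jaw":0.06,"xyz":[0,0,0],"dr":[0,0,0]}]' 80
python3 - <<'E'
from h import *
s=monitor.sense();print(np.round(s['joint_positions'],2),plan((.520,-.167,.19),104,90,tip=np.zeros(3)))
W=get_image('wrist');C=cam('wrist');b=blob(mask(W,(150,150,500,480),(0,150,70),(8,255,255)));print(b)
for q in(.129,.104):print(proj(C,(.520,-.167,q)))
co=blob(mask(W,(200,100,450,400),(18,80,80),(33,255,255)));print(co,plane(C,co[2][0],.048))
E
```

```text
time_s: 13.73
tool_pos: [0.5173, -0.166, 0.1859]
eef_rot: [[0.403, 0.91, -0.1], [0.909, -0.411, -0.07], [-0.104, -0.063, -0.993]]
contact_force: [-0.3, 0.7, -0.2]
opening: 0.06
finger_force: 0.0
time_s: 14.32
tool_pos: [0.5171, -0.1665, 0.1861]
eef_rot: [[-0.243, 0.97, -0.016], [0.97, 0.243, 0.006], [0.009, -0.014, -1.0]]
contact_force: [-0.7, -0.1, 0.2]
opening: 0.06
finger_force: 0.0
[-0.37 -0.05  1.38 -0.    1.82 -0.62] (array([-0.0011,  0.0027, -0.0039]), array([-0.0137, -0.0092,  0.0015]))
(array([321.10140148, 233.94146744]), np.int32(1213), ((321.5, 234.0), (58.0, 23.0), 90.0))
[321.07094915 243.60881837]
[321.18548369 233.12383268]
(array([321.57142857, 200.9       ]), np.int32(70), ((321.5, 201.0), (4.0, 15.0), 90.0)) [ 0.51693149 -0.15426908  0.048     ]
```

```bash
python3 -m inch '[{"jaw":0.06,"xyz":[-0.0011,0.0027,0],"dr":[-0.0137,-0.0092,0.0015]},{"jaw":0.06,"xyz":[0,0,0.03],"dr":[0,0,0]},{"jaw":0.06,"xyz":[0,0,0.03],"dr":[0,0,0]},{"jaw":0.06,"xyz":[0,0,0.03],"dr":[0,0,0]},{"jaw":0.06,"xyz":[0,0,0.016],"dr":[0,0,0]},{"jaw":0.06,"xyz":[0,0,0],"dr":[0,0,0]},{"jaw":0.06,"xyz":[0,0,0],"dr":[0,0,0]}]' 80
python3 - <<'E'
from h import *
s=monitor.sense();print(s['contact_force'],plan((.520,-.167,.064),104,90,tip=np.zeros(3)))
E
```

```text
time_s: 14.95
tool_pos: [0.5209, -0.1664, 0.0814]
eef_rot: [[-0.238, 0.971, 0.001], [0.971, 0.238, -0.001], [-0.002, 0.001, -1.0]]
contact_force: [0.4, 0.2, 0.6]
opening: 0.06
finger_force: 0.0
[0.41634618 0.23833604 0.64583967] (array([-0.0003, -0.0011,  0.0174]), array([ 0.0006,  0.0015, -0.0041]))
```

```bash
python3 -m inch '[{"jaw":0.06,"xyz":[0,-0.001,0.015],"dr":[0,0,0]},{"jaw":0.06,"xyz":[0,0,0],"dr":[0,0,0]},{"jaw":0.005,"xyz":[0,0,0],"dr":[0,0,0]},{"jaw":0.005,"xyz":[0,0,0],"dr":[0,0,0]},{"jaw":0.005,"xyz":[0,0,0],"dr":[0,0,0]},{"jaw":0.005,"xyz":[0,0,0],"dr":[0,0,0]},{"jaw":0.005,"xyz":[0,0,0],"dr":[0,0,0]},{"jaw":0.005,"xyz":[0,0,0],"dr":[0,0,0]},{"jaw":0.005,"xyz":[0,0,0],"dr":[0,0,0]}]' 80
```

```text
time_s: 15.7
tool_pos: [0.5213, -0.1676, 0.0693]
eef_rot: [[-0.239, 0.971, 0.005], [0.971, 0.239, -0.003], [-0.004, 0.005, -1.0]]
contact_force: [-1.6, -0.3, 6.3]
opening: 0.0145
finger_force: 78.5
```

```bash
python3 -m inch '[{"jaw":0.005,"xyz":[0,0,-0.01],"dr":[0,0,0]},{"jaw":0.005,"xyz":[0,0,-0.025],"dr":[0,0,0]},{"jaw":0.005,"xyz":[0,0,-0.035],"dr":[0,0,0]},{"jaw":0.005,"xyz":[0,0,-0.035],"dr":[0,0,0]},{"jaw":0.005,"xyz":[0,0,-0.025],"dr":[0,0,0]},{"jaw":0.005,"xyz":[0,0,0],"dr":[0,0,0]}]' 80
python3 -m inch '[{"jaw":0.005,"xyz":[0.0337,0.016,0],"dr":[0,0,0.03]},{"jaw":0.005,"xyz":[0.0337,0.016,0],"dr":[0,0,0.03]},{"jaw":0.005,"xyz":[0.0337,0.016,0],"dr":[0,0,0]},{"jaw":0.005,"xyz":[0.0337,0.016,0],"dr":[0,0,0]},{"jaw":0.005,"xyz":[0.0337,0.016,0],"dr":[0,0,0]},{"jaw":0.005,"xyz":[0.0337,0.016,0],"dr":[0,0,0]},{"jaw":0.005,"xyz":[0.0337,0.016,0],"dr":[0,0,0]},{"jaw":0.005,"xyz":[0.0337,0.016,0],"dr":[0,0,0]},{"jaw":0.005,"xyz":[0.0337,0.016,0],"dr":[0,0,0]},{"jaw":0.005,"xyz":[0,0,0],"dr":[0,0,0]}]' 80
python3 - <<'E'
from h import *
s=monitor.sense();print(np.round(s['joint_positions'],2),plan((.595,.199,.19),100.5,90,tip=np.zeros(3)))
W=get_image('wrist');C=cam('wrist');cv2.imwrite('pics/w7.png',W[:,:,::-1])
print('hole',proj(C,(.595,.199,.09)),'tip',proj(C,np.array(s['tool_pos'])-[0,0,.061]))
m=mask(W,(100,0,540,300),(12,90,100),(33,255,255));
n,l,st,c=cv2.connectedComponentsWithStats(m)
for i in np.argsort(-st[1:,4])[:4]+1:
    print(st[i],c[i]);ct=max(cv2.findContours((l==i).astype(np.uint8),0,2)[0],key=cv2.contourArea);r=cv2.minAreaRect(ct);print(r,plane(C,r[0],.09),[plane(C,p,.09)[:2].round(4).tolist() for p in cv2.boxPoints(r)])
E
```

```text
time_s: 16.2
tool_pos: [0.5224, -0.1676, 0.2056]
eef_rot: [[-0.239, 0.971, 0.014], [0.971, 0.239, -0.006], [-0.009, 0.012, -1.0]]
contact_force: [1.0, 0.3, 0.2]
opening: 0.0146
finger_force: 83.4
time_s: 17.03
tool_pos: [0.6038, 0.1648, 0.1952]
eef_rot: [[-0.187, 0.982, 0.001], [0.982, 0.187, 0.001], [0.001, 0.001, -1.0]]
contact_force: [0.7, 0.2, -0.8]
opening: 0.0143
finger_force: 83.4
[0.21 0.16 1.15 0.   1.83 0.02] (array([ 0.0353, -0.0022,  0.0052]), array([ 0.001 , -0.0005,  0.0048]))
hole [314.50839364 175.57219233] tip [317.38451352 235.4449537 ]
[ 260  126  106  103 9457] [312.21825103 176.00888231]
((312.0186767578125, 177.19091796875), (105.06657409667969, 101.3657455444336), 0.5906571745872498) [0.59330469 0.19738395 0.09      ] [[0.5578, 0.1487], [0.5477, 0.228], [0.6258, 0.242], [0.6432, 0.1639]]
[ 518   44   22   65 1054] [530.31214421  77.78842505]
((528.5, 76.0), (64.0, 21.0), 90.0) [0.73415768 0.29856528 0.09      ] [[0.7192, 0.3168], [0.7338, 0.3196], [0.7499, 0.2793], [0.7345, 0.2764]]
[303 233  27  20 490] [315.87142857 242.3244898 ]
((316.0, 242.5), (19.0, 26.0), 90.0) [0.60649755 0.144416   0.09      ] [[0.5944, 0.1506], [0.6155, 0.1546], [0.6189, 0.1381], [0.5973, 0.134]]
[335 280   1   1   1] [335. 280.]
((335.0, 280.0), (0.0, 0.0), 0.0) [0.62905485 0.11369548 0.09      ] [[0.6291, 0.1137], [0.6291, 0.1137], [0.6291, 0.1137], [0.6291, 0.1137]]
```

```bash
cat > hole.py <<'E'
from h import *
s=monitor.sense();W=get_image('wrist');C=cam('wrist');cv2.imwrite('pics/w8.png',W[:,:,::-1])
m=mask(W,(200,60,450,330),(12,90,100),(33,255,255));n,l,st,c=cv2.connectedComponentsWithStats(m);i=1+np.argmax(st[1:,4])
pm=(l==i).astype(np.uint8);ct=max(cv2.findContours(pm,0,2)[0],key=cv2.contourArea)
full=cv2.fillPoly(np.zeros_like(pm),[cv2.convexHull(ct)],1);d=(full&(1-pm));n,l,st,c=cv2.connectedComponentsWithStats(d)
for k in np.argsort(-st[1:,4])[:5]+1:
    q=max(cv2.findContours((l==k).astype(np.uint8),0,2)[0],key=cv2.contourArea);r=cv2.minAreaRect(q)
    print(st[k],c[k].round(1),r,plane(C,c[k],.09)[:2].round(4))
E
python3 hole.py; python3 - <<'E'
import cv2
W=cv2.imread('pics/w8.png');h=cv2.cvtColor(W,cv2.COLOR_BGR2HSV)
for r in range(150,236,5): print(r,[int(v) for v in h[r,296:340:2,2]],int(h[r,316,0]),int(h[r,316,1]))
E
```

```text
[306 158  15  33 445] [313.2 173.7] ((313.0, 174.0), (32.0, 14.0), 90.0) [0.5938 0.198 ]
[268 129  10  11  84] [272.5 134.1] ((272.5000305175781, 134.00001525878906), (9.192387580871582, 9.192387580871582), 45.0) [0.558  0.2218]
[350 130   9  10  79] [353.9 134.7] ((354.0, 134.5), (9.0, 8.0), 90.0) [0.619  0.2328]
[271 209   9   9  67] [275.  213.1] ((275.0, 213.0), (8.0, 8.0), 90.0) [0.569  0.1608]
[347 210   9   9  67] [351.  213.9] ((351.0, 214.0), (8.0, 8.0), 90.0) [0.6301 0.1716]
150 [191, 194, 195, 196, 197, 198, 197, 196, 196, 197, 198, 193, 193, 197, 199, 200, 200, 196, 199, 199, 199, 194] 18 137
155 [191, 193, 194, 196, 196, 198, 195, 196, 196, 197, 197, 192, 193, 196, 198, 199, 201, 195, 197, 198, 199, 194] 18 136
160 [191, 193, 194, 196, 193, 148, 81, 82, 120, 173, 149, 118, 117, 186, 199, 198, 199, 196, 198, 200, 199, 193] 48 9
165 [191, 192, 193, 196, 193, 148, 96, 166, 172, 173, 179, 182, 171, 187, 199, 198, 198, 195, 197, 199, 198, 193] 15 9
170 [191, 192, 193, 194, 192, 170, 172, 171, 172, 170, 172, 172, 165, 190, 198, 197, 198, 195, 198, 199, 198, 192] 6 7
175 [190, 
[... 847 characters left out ...]
90, 192, 192, 193, 191, 192, 191, 189, 188, 192, 192, 194, 191, 192, 192, 194, 189, 191] 18 136
215 [188, 187, 189, 189, 190, 191, 191, 193, 190, 191, 191, 188, 188, 192, 192, 196, 192, 191, 192, 193, 188, 191] 18 136
220 [188, 188, 188, 190, 190, 191, 191, 156, 127, 126, 127, 126, 130, 178, 191, 195, 191, 190, 191, 192, 188, 190] 16 46
225 [113, 112, 114, 115, 114, 114, 114, 118, 123, 116, 116, 115, 115, 116, 116, 116, 116, 116, 115, 115, 115, 117] 15 9
230 [111, 111, 111, 110, 111, 111, 112, 147, 169, 170, 169, 170, 169, 136, 111, 112, 113, 112, 112, 112, 112, 112] 10 9
235 [111, 111, 112, 105, 132, 140, 140, 141, 142, 142, 138, 139, 141, 139, 139, 140, 136, 107, 112, 113, 112, 113] 18 133
```

```bash
python3 - <<'E'
from h import *
s=monitor.sense();C=cam('wrist');E=np.array(s['eef_rot']);T=np.array(s['tool_pos']);print(T)
for q in(.131,.134,.137):
    p=plane(C,(316.1,219.3),q)-.012*E[:,0];print(q,p,E.T@(p-T))
print(plan((.594,.1975,.19),100.2,90,tip=np.zeros(3)))
E
```

```text
[0.60353192 0.15961123 0.19596203]
0.131 [0.60313469 0.16122064 0.13103408] [ 0.00183933 -0.00014423  0.0649229 ]
0.134 [0.60298828 0.16203521 0.13403408] [ 0.00265841 -0.00013657  0.06192057]
0.137 [0.60284186 0.16284978 0.13703408] [ 0.00347749 -0.00012892  0.05891823]
(array([ 0.039 , -0.0024,  0.0058]), array([0.0008, 0.0028, 0.0063]))
```

```bash
python3 -m inch '[{"jaw":0.005,"xyz":[0.012,-0.0008,0],"dr":[0,0.001,0.002]},{"jaw":0.005,"xyz":[0.012,-0.0008,0],"dr":[0,0.001,0.002]},{"jaw":0.005,"xyz":[0.012,-0.0007,0],"dr":[0,0.001,0.002]},{"jaw":0.005,"xyz":[0,0,0.013],"dr":[0,0,0]},{"jaw":0.005,"xyz":[0,0,0.013],"dr":[0,0,0]},{"jaw":0.005,"xyz":[0,0,0],"dr":[0,0,0]},{"jaw":0.005,"xyz":[0,0,0],"dr":[0,0,0]}]' 80
python3 - <<'E'
from h import *
s=monitor.sense();W=get_image('wrist');C=cam('wrist');E=np.array(s['eef_rot']);T=np.array(s['tool_pos']);print(np.round(s['contact_force'],1),T)
cv2.imwrite('pics/w9.png',W[:,:,::-1]);h=cv2.cvtColor(W,cv2.COLOR_RGB2HSV)
print('hole',proj(C,(.594,.1972,.09)),'hole +x edge',proj(C,np.array([.594,.1972,.09])+.0135*E[:,0]),'tip front',proj(C,T+E@[.0147,0,.0613]))
for r in range(185,236,4): print(r,[int(v) for v in h[r,294:342:2,2]],[int(v) for v in h[r,312:322:4,1]])
print(plan((.594,.1975,.16),100.2,90,tip=np.zeros(3)))
E
python3 hole.py
```

```text
time_s: 17.72
tool_pos: [0.5944, 0.1929, 0.1697]
eef_rot: [[-0.174, 0.985, 0.0], [0.985, 0.174, 0.0], [0.0, 0.0, -1.0]]
contact_force: [-0.1, -0.2, -0.5]
opening: 0.014
finger_force: 83.4
[-0.1 -0.2 -0.5] [0.59440752 0.19287316 0.16970933]
hole [315.96034328 225.88872386] hole +x edge [315.95919776 208.38926726] tip front [315.43310336 218.98978503]
185 [198, 196, 198, 197, 201, 201, 203, 202, 202, 201, 200, 201, 202, 201, 197, 198, 200, 204, 204, 207, 201, 201, 203, 204] [137, 137, 137]
189 [198, 196, 198, 196, 199, 200, 202, 201, 203, 201, 200, 201, 202, 201, 197, 197, 200, 203, 204, 205, 200, 202, 202, 206] [136, 136, 138]
193 [197, 195, 197, 195, 200, 200, 202, 201, 201, 201, 200, 199, 202, 201, 196, 198, 200, 204, 204, 204, 200, 202, 203, 204] [136, 137, 137]
197 [198, 196, 197, 196, 200, 199, 202, 200, 201, 200, 200, 199, 202, 201, 198, 197, 200, 203, 203, 204, 200, 202, 202, 204] [136, 137, 136]
201 [198, 195, 198, 194, 199, 198, 201, 201, 201, 199, 200, 200, 201, 200, 196, 197, 200, 203, 203, 205, 200, 201, 202, 204] [137, 136, 138]
205 [197, 194, 196, 195, 199, 198, 200, 196
[... 861 characters left out ...]
82, 201, 200, 202, 198, 200, 200, 201] [10, 9, 9]
233 [197, 192, 194, 194, 186, 147, 134, 136, 133, 133, 133, 134, 133, 132, 124, 126, 144, 153, 196, 202, 197, 198, 199, 201] [84, 84, 81]
(array([ 0.0047, -0.0001,  0.0108]), array([ 0.0019, -0.0003, -0.003 ]))
[300 250  35  23 676] [316.5 262.3] ((317.0, 261.0), (22.0, 34.0), 90.0) [0.6001 0.168 ]
[309 206  15  28 391] [316.4 219.4] ((316.0, 219.5), (27.0, 14.0), 90.0) [0.5939 0.2021]
[354 177  10  11  88] [358.8 182.3] ((358.5, 182.0), (10.0, 9.0), 90.0) [0.6194 0.2349]
[269 178  10  10  85] [273.4 182.6] ((273.5, 182.5), (9.0, 9.0), 90.0) [0.5583 0.2239]
[272 258  10   9  72] [276.7 262.2] ((276.5, 262.0), (8.0, 9.0), 90.0) [0.5695 0.1627]
```

```bash
python3 -m inch '[{"jaw":0.005,"xyz":[0.0029,0.0008,0],"dr":[0,0,-0.003]},{"jaw":0.005,"xyz":[0,0,0.01],"dr":[0,0,0]},{"jaw":0.005,"xyz":[0,0,0.005],"dr":[0,0,0]},{"jaw":0.005,"xyz":[0,0,0],"dr":[0,0,0]},{"jaw":0.005,"xyz":[0,0,0],"dr":[0,0,0]},{"jaw":0.005,"xyz":[0,0,0],"dr":[0,0,0]}]' 80
python3 - <<'E'
from h import *
s=monitor.sense();W=get_image('wrist');C=cam('wrist');E=np.array(s['eef_rot']);T=np.array(s['tool_pos']);print(np.round(s['contact_force'],1),T)
cv2.imwrite('pics/w10.png',W[:,:,::-1]);h=cv2.cvtColor(W,cv2.COLOR_RGB2HSV)
print('tip front',proj(C,T+E@[.0147,0,.0613]))
for r in range(204,246,3): print(r,[int(v) for v in h[r,300:334:1,2]])
print(plan((.594,.1985,.16),100.2,90,tip=np.zeros(3)))
E
```

```text
time_s: 18.32
tool_pos: [0.5955, 0.1962, 0.1561]
eef_rot: [[-0.178, 0.984, 0.003], [0.984, 0.178, 0.001], [0.0, 0.003, -1.0]]
contact_force: [0.0, 0.3, -0.1]
opening: 0.014
finger_force: 83.4
[ 0.   0.3 -0.1] [0.5954914  0.19615361 0.15610663]
tip front [316.02047193 219.36710025]
204 [200, 199, 201, 201, 201, 202, 202, 200, 200, 199, 200, 201, 200, 199, 200, 201, 202, 203, 200, 197, 195, 196, 198, 198, 200, 203, 203, 204, 203, 204, 206, 205, 200, 200]
207 [199, 199, 201, 203, 202, 202, 201, 202, 201, 200, 200, 199, 200, 200, 200, 201, 203, 201, 200, 198, 196, 195, 197, 199, 199, 203, 204, 205, 203, 204, 205, 204, 200, 199]
210 [199, 199, 201, 201, 199, 200, 202, 201, 200, 199, 199, 200, 200, 200, 199, 201, 201, 202, 200, 198, 196, 196, 197, 197, 200, 203, 203, 204, 203, 204, 206, 205, 200, 199]
213 [198, 199, 200, 202, 200, 200, 199, 200, 198, 197, 197, 197, 198, 197, 196, 199, 200, 200, 197, 195, 193, 193, 193, 196, 198, 201, 204, 205, 203, 204, 205, 204, 200, 200]
216 [199, 199, 200, 201, 198, 193, 174, 134, 89, 87, 108, 146, 171, 174, 175, 176, 175, 173, 175, 176, 178, 180, 170, 
[... 1002 characters left out ...]
9, 129, 130, 129, 128, 127, 129, 128, 129, 128, 128, 129, 130, 130, 132, 134, 150, 180, 198, 198, 198]
237 [196, 194, 183, 173, 185, 190, 193, 194, 195, 195, 194, 194, 195, 194, 193, 190, 190, 192, 193, 193, 192, 192, 191, 191, 191, 191, 191, 193, 190, 182, 185, 198, 198, 198]
240 [195, 194, 182, 172, 186, 193, 195, 195, 196, 196, 196, 196, 196, 194, 193, 191, 191, 193, 194, 193, 192, 192, 193, 192, 192, 192, 193, 194, 191, 184, 189, 199, 198, 196]
243 [196, 194, 181, 171, 184, 192, 194, 195, 196, 197, 196, 196, 195, 193, 192, 190, 191, 193, 195, 194, 193, 192, 192, 191, 193, 193, 193, 193, 190, 181, 185, 199, 198, 198]
(array([ 0.0026, -0.0012, -0.0036]), array([ 0.0032, -0.0004,  0.0005]))
```

```bash
python3 -m inch '[{"jaw":0.005,"xyz":[0.0007,-0.0005,0.003],"dr":[0.003,0,0]},{"jaw":0.005,"xyz":[0,0,0.003],"dr":[0,0,0]},{"jaw":0.005,"xyz":[0,0,0.003],"dr":[0,0,0]},{"jaw":0.005,"xyz":[0,0,0],"dr":[0,0,0]},{"jaw":0.005,"xyz":[0,0,0],"dr":[0,0,0]}]' 80
```

```text
time_s: 18.78
tool_pos: [0.5948, 0.1967, 0.1467]
eef_rot: [[-0.178, 0.984, -0.001], [0.984, 0.178, 0.0], [0.0, -0.001, -1.0]]
contact_force: [0.9, -0.6, -0.2]
opening: 0.0144
finger_force: 83.4
```

```bash
python3 -m inch '[{"jaw":0.005,"xyz":[0,0,0.006],"dr":[0,0,0]},{"jaw":0.005,"xyz":[0,0,0.006],"dr":[0,0,0]},{"jaw":0.005,"xyz":[0,0,0.005],"dr":[0,0,0]},{"jaw":0.005,"xyz":[0,0,0],"dr":[0,0,0]},{"jaw":0.005,"xyz":[0,0,0],"dr":[0,0,0]}]' 80
python3 -m inch '[{"jaw":0.005,"xyz":[0,0,0.003],"dr":[0,0,0]},{"jaw":0.005,"xyz":[0,0,0.003],"dr":[0,0,0]},{"jaw":0.005,"xyz":[0,0,0],"dr":[0,0,0]},{"jaw":0.005,"xyz":[0,0,0],"dr":[0,0,0]}]' 80
```

```text
time_s: 19.2
tool_pos: [0.5946, 0.1967, 0.1293]
eef_rot: [[-0.178, 0.984, -0.001], [0.984, 0.178, -0.0], [0.0, -0.001, -1.0]]
contact_force: [0.1, -0.2, -1.6]
opening: 0.0138
finger_force: 83.4
time_s: 19.53
tool_pos: [0.5951, 0.1969, 0.1245]
eef_rot: [[-0.178, 0.984, 0.001], [0.984, 0.178, 0.001], [0.0, 0.001, -1.0]]
contact_force: [1.1, 0.3, -0.1]
opening: 0.0141
finger_force: 83.5
```

```bash
python3 -m inch '[{"jaw":0.005,"xyz":[0,0,0.002],"dr":[0,0,0]},{"jaw":0.005,"xyz":[0,0,0],"dr":[0,0,0]},{"jaw":0.005,"xyz":[0,0,0],"dr":[0,0,0]}]' 80
```

```text
time_s: 19.78
tool_pos: [0.5954, 0.197, 0.1242]
eef_rot: [[-0.178, 0.984, 0.002], [0.984, 0.178, 0.001], [0.001, 0.002, -1.0]]
contact_force: [-1.7, 0.2, 5.7]
opening: 0.0146
finger_force: 84.4
```

```bash
python3 -m inch '[{"jaw":0.005,"xyz":[0,0,0.0005],"dr":[0,0,0.07]},{"jaw":0.005,"xyz":[0,0,0.0005],"dr":[0,0,0.07]},{"jaw":0.005,"xyz":[0,0,0],"dr":[0,0,0.06]},{"jaw":0.005,"xyz":[0,0,0],"dr":[0,0,0.05]},{"jaw":0.005,"xyz":[0,0,0],"dr":[0,0,0]}]' 80
python3 -m inch '[{"jaw":0.005,"xyz":[0,0,0],"dr":[0,0,0.04]},{"jaw":0.005,"xyz":[0,0,0],"dr":[0,0,0]},{"jaw":0.005,"xyz":[0,0,0],"dr":[0,0,0.04]},{"jaw":0.005,"xyz":[0,0,0],"dr":[0,0,0]}]' 80
```

```text
time_s: 20.2
tool_pos: [0.5956, 0.1974, 0.124]
eef_rot: [[0.074, 0.997, 0.003], [0.997, -0.074, 0.002], [0.002, 0.003, -1.0]]
contact_force: [-1.4, -0.3, 7.2]
opening: 0.0144
finger_force: 84.6
time_s: 20.53
tool_pos: [0.5954, 0.1974, 0.1237]
eef_rot: [[0.152, 0.988, 0.003], [0.988, -0.152, 0.002], [0.002, 0.002, -1.0]]
contact_force: [-1.4, 1.6, 7.5]
opening: 0.0143
finger_force: 84.5
```

```bash
python3 -m inch '[{"jaw":0.005,"xyz":[0,0,0],"dr":[0,0,0.05]},{"jaw":0.005,"xyz":[0,0,0],"dr":[0,0,0]},{"jaw":0.005,"xyz":[0,0,0],"dr":[0,0,0.05]},{"jaw":0.005,"xyz":[0,0,0],"dr":[0,0,0]}]' 80
python3 -m inch '[{"jaw":0.005,"xyz":[0,0,0],"dr":[0,0,0.05]},{"jaw":0.005,"xyz":[0,0,0],"dr":[0,0,0]},{"jaw":0.005,"xyz":[0,0,0],"dr":[0,0,0.05]},{"jaw":0.005,"xyz":[0,0,0],"dr":[0,0,0]}]' 80
```

```text
time_s: 20.87
tool_pos: [0.5948, 0.197, 0.1216]
eef_rot: [[0.25, 0.968, 0.0], [0.968, -0.25, 0.001], [0.001, -0.0, -1.0]]
contact_force: [-0.3, 0.4, 0.5]
opening: 0.014
finger_force: 83.5
time_s: 21.2
tool_pos: [0.5949, 0.1967, 0.1208]
eef_rot: [[0.344, 0.939, -0.001], [0.939, -0.344, 0.0], [-0.0, -0.001, -1.0]]
contact_force: [0.3, -0.4, -0.1]
opening: 0.014
finger_force: 83.4
```

Dropped in at about 25–30° (force gone, height falling). I'll push it home.

```bash
python3 -m inch '[{"jaw":0.005,"xyz":[0,0,0.003],"dr":[0,0,0]},{"jaw":0.005,"xyz":[0,0,0.003],"dr":[0,0,0]},{"jaw":0.005,"xyz":[0,0,0],"dr":[0,0,0]},{"jaw":0.005,"xyz":[0,0,0.001],"dr":[0,0,0]},{"jaw":0.005,"xyz":[0,0,0],"dr":[0,0,0]},{"jaw":0.005,"xyz":[0,0,0],"dr":[0,0,0]}]' 80
```

```text
time_s: 21.7
tool_pos: [0.595, 0.1968, 0.1145]
eef_rot: [[0.344, 0.939, 0.0], [0.939, -0.344, 0.0], [0.0, 0.0, -1.0]]
contact_force: [-1.1, 0.0, 2.0]
opening: 0.0144
finger_force: 83.9
```

```bash
python3 -m inch '[{"jaw":0.005,"xyz":[0,0,0.001],"dr":[0,0,0]},{"jaw":0.005,"xyz":[0,0,0],"dr":[0,0,0.1]},{"jaw":0.005,"xyz":[0,0,0],"dr":[0,0,0.1]},{"jaw":0.005,"xyz":[0,0,0],"dr":[0,0,0.1]},{"jaw":0.005,"xyz":[0,0,0],"dr":[0,0,0.1]},{"jaw":0.005,"xyz":[0,0,0],"dr":[0,0,0.1]},{"jaw":0.005,"xyz":[0,0,0],"dr":[0,0,0.1]},{"jaw":0.005,"xyz":[0,0,0],"dr":[0,0,0.1]},{"jaw":0.005,"xyz":[0,0,0],"dr":[0,0,0.1]},{"jaw":0.005,"xyz":[0,0,0],"dr":[0,0,0]}]' 80
python3 -m inch '[{"jaw":0.005,"xyz":[0,0,0],"dr":[0,0,0.06]},{"jaw":0.005,"xyz":[0,0,0],"dr":[0,0,0.05]},{"jaw":0.005,"xyz":[0,0,0],"dr":[0,0,0.04]},{"jaw":0.005,"xyz":[0,0,0],"dr":[0,0,0]},{"jaw":0.005,"xyz":[0,0,0],"dr":[0,0,0]}]' 80
python3 -c "
from h import *
s=monitor.sense();E=s['eef_rot'];print(100.2-np.degrees(np.arctan2(E[1][0],E[0][0])),s['torque'],np.round(s['joint_positions'],2))"
```

```text
time_s: 22.53
tool_pos: [0.594, 0.1976, 0.1144]
eef_rot: [[0.915, 0.404, -0.001], [0.404, -0.915, 0.002], [-0.0, -0.002, -1.0]]
contact_force: [-5.8, 1.7, 6.0]
opening: 0.0146
finger_force: 84.5
time_s: 22.95
tool_pos: [0.5939, 0.1977, 0.1144]
eef_rot: [[0.964, 0.267, -0.001], [0.267, -0.964, 0.002], [-0.001, -0.002, -1.0]]
contact_force: [-5.5, 1.2, 7.4]
opening: 0.0143
finger_force: 84.5
84.70271781591244 [0.37499901 1.34649053 0.05068253] [0.27 0.16 1.3  0.   1.69 1.57]
```

```bash
python3 -m inch '[{"jaw":0.005,"xyz":[0,0,-0.001],"dr":[0,0,0]},{"jaw":0.05,"xyz":[0,0,0],"dr":[0,0,0]},{"jaw":0.05,"xyz":[0,0,0],"dr":[0,0,0]},{"jaw":0.05,"xyz":[0,0,0],"dr":[0,0,0]},{"jaw":0.05,"xyz":[0,0,0],"dr":[0,0,0]},{"jaw":0.05,"xyz":[0,0,-0.01],"dr":[0,0,0]},{"jaw":0.05,"xyz":[0,0,-0.03],"dr":[0,0,0]},{"jaw":0.05,"xyz":[0,0,-0.04],"dr":[0,0,0]},{"jaw":0.05,"xyz":[0,0,-0.04],"dr":[0,0,0]},{"jaw":0.05,"xyz":[0,0,0],"dr":[0,0,0]}]' 40
python3 - <<'E'
from h import *
W=get_image('wrist');C=cam('wrist');cv2.imwrite('pics/w12.png',W[:,:,::-1])
K=np.array([.594,.1985,.09]);p=proj(C,K+[0,0,.084]);q=proj(C,K+[0,0,.006]);print('top',p,'collar',q)
r=lambda p,w:tuple(int(max(0,v)) for v in(p[0]-w,p[1]-w,p[0]+w,p[1]+w))
b=blob(mask(W,r(p,80),(0,150,70),(8,255,255)));print(b)
m=mask(W,r(p,80),(0,150,70),(8,255,255));ct=max(cv2.findContours(m,0,2)[0],key=cv2.contourArea);bx=cv2.boxPoints(cv2.minAreaRect(ct))
w=np.array([plane(C,x,.174)[:2] for x in bx]);
for i in range(2): e=w[i+1]-w[i];print(np.linalg.norm(e),np.degrees(np.arctan2(e[1],e[0])))
print(w.mean(0))
cs,cd=cam('scene'),cam('side');S=get_image('scene');D=get_image('side');X=K+[0,0,.059]
for n,C2,im in(('scene',cs,S),('side',cd,D)):
    print(n,proj(C2,X),blob(mask(im,r(proj(C2,X),30),(0,150,60),(8,255,255)))[::2])
E
```

```text
time_s: 23.78
tool_pos: [0.5972, 0.1972, 0.2459]
eef_rot: [[0.964, 0.266, 0.015], [0.266, -0.964, 0.004], [0.016, -0.0, -1.0]]
contact_force: [0.5, 0.2, 2.6]
opening: 0.0499
finger_force: 0.0
top [313.88355279 241.74120035] collar [314.6212735  215.72547285]
(array([315.62707182, 231.27071823]), np.int32(1086), ((316.0, 231.0), (54.0, 20.0), 90.0))
0.01406288451397204 -74.51149905508233
0.04053399046401378 -164.08707786416159
[0.60179024 0.1990552 ]
scene [384.92934115 197.627577  ] (array([385.58015267, 197.71755725]), ((385.43243408203125, 197.9053955078125), (11.014732360839844, 15.45350456237793), 9.462322235107422))
side [242.08084337 255.78706112] (array([240.33988764, 254.50842697]), ((240.16336059570312, 254.1336669921875), (25.373449325561523, 17.612157821655273), 84.2894058227539))
```

```bash
python3 -m inch '[{"jaw":0.05,"xyz":[0,0,0],"dr":[0,0,0]},{"jaw":0.05,"xyz":[0,0,0],"dr":[0,0,0]},{"jaw":0.05,"xyz":[0,0,0],"dr":[0,0,0]}]' && python3 -c "
from station import ticket
print(ticket.sign_off())"
```

```text
time_s: 24.18
tool_pos: [0.5945, 0.1966, 0.2324]
eef_rot: [[0.964, 0.266, -0.003], [0.266, -0.964, -0.0], [-0.003, -0.0, -1.0]]
contact_force: [-0.2, -0.7, 0.5]
opening: 0.0501
finger_force: 0.0
the job is handed in; nothing more can be done
None
```

The job is handed in at about 24 s; sign-off returned no verdict. By my camera and force readings, the key stood let go in the orange clip, then went fully home in the lock, turned about 84° clockwise and was released.

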